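# Close down the candle table

### The arm

A 6-joint arm with a two-finger parallel gripper is mounted at the origin on the work surface. World frame = base frame: x ahead of the robot, y to its left, z up, the work surface at z = 0. Lengths are in m, angles in rad, forces in N, time in s.
With the tool pointing down it reaches from about 0.275 to 0.75 m from the base axis. Payload 10.2 kg.
Tool frame: the origin (TCP) lies at the very end of the fingers, on their centre line; the grasp point (between the pads) lies 19 mm behind it; z points along the fingers, y is the direction in which the jaws open and shut (so a half turn about z gives the same grasp; the last joint's range is limited). The gripper opens to 85 mm and grips with 20 to 120 N. Pads are 22 mm wide; open, the fingers measure 114 mm over their backs; the gripper's body (76 mm by 85 mm) begins 54 mm behind the grasp point. The pads swing forward as they close: fully open they stand 13 mm farther back than shut.
Start: joints at [0.987, 0.313, 1.498, -0, 1.331, -0.223], TCP at [0.185, 0.491, 0.231] pointing down, gripper open.
Joint ranges: [-2.94, 2.94], [-0.97, 2.17], [0.19, 2.56], [-1.23, 4.37], [0.02, 3.11], [-2.88, 2.88]. Speed limits (rad/s): [2.39, 2.39, 3.01, 3.14, 3.14, 3.14].

### API

Orientations are given as a unit quaternion [w, x, y, z].
In Python, from cell import * gives the robot as it stands.
- The arm moves only by the tool drive_tool, never from a script. Its argument "moves" is a list of rows, each an object of numbers: "ax", "ay", "az": the turn, a rotation vector about the tool's x, y, z in rad; "dx", "dy", "dz": the shift along the tool's x, y, z in m; "hand": the opening, from -1 (shut) to 1 (fully open). A call has exactly 8 rows; each row shifts and turns the pose as measured when the row begins, along the tool's axes as they then stand; what a row does not reach is not made up. A row lasts 1/8 s, in which the tool goes at most 62.5 mm and 10.7 degrees, less where a joint would pass 70% of its speed; a pose out of reach is approached as far as the arm can. A call is refused whole if a number of a shift passes 0.0625 or a number of a turn 0.188, either way. A call with a gripper value outside its range is refused whole. The fingers move at their own pace and stop on an object; "newtons" is the grip in N (left out, the last holds). Time passes only in rows, so rows that do not move let the fingers close, or fill a call up. It gives the time, the measured TCP pose, the force and the opening at its end, in the units of the state.
- read_state(): the state, without advancing time (a new reading comes with each control period).
- snapshot(name): name is "scene" or "top" or "wrist"; returns a dict with "img" (480x640x3 uint8, blue, green, red), "K" (3x3 intrinsics, pixels), "distortion" ([k1, k2, p1, p2, k3] as OpenCV has them; the pictures are not rectified), "position" and "attitude" of the camera in the world. Camera axes: x right, y up, looking along -z (the intrinsics and any distortion apply to the point x, -y, -z); pixel columns grow to the right and rows downward; lengths in m; the calibration is good to about 2 mm. A picture is of the moment at which its call begins. There is no depth.
- sign_off(): hands the job in, once; it reports no verdict.
The state is a dict: "time_s": time; "qpos": joint angles; "qd": joint speeds; "effort": joint torques, N m; "eef_pos": TCP position; "tool_rot": TCP orientation; "wrist_force": force on the tool from outside, world axes, zero at the start; "moment": the same for the moment, N m; "grip_width": finger opening in m.
Only numpy, scipy, OpenCV 4.12 (cv2) and the standard library are available. Lean on these libraries where they do the work, as an engineer would, in place of code of your own. Each camera call takes 0.05 s, during which the arm holds its last target. There are 200 camera calls.

### The job

The candle session is over: first turn both dials of the hotplate back to off, right to the stop. Then swing the saucepan's handle inwards, sliding the pan round level and leaving it centred on its own plate, so that the whole handle lies over the hotplate, clear of the stew pot and overhanging no edge. Pack every candle jar upright in the divided crate, one to a cell, lowering them in rather than dropping them, and leave the stew pot and the glue bottle where they stand.

Things in the scene. Friction and masses are not known exactly. Their poses are not given: they have to be found in the camera images.
- hob: white double electric hotplate, 320 mm deep (its own x) by 500 mm wide (its own y), fixed on the table; origin at the centre of its underside, x away from its front, z up. Flat deck 70 mm above the table, two dark round cast-iron plates side by side whose tops are 80 mm above the table, two black dials near the front edge of the deck
- plate_small (a point): centre of the top of the right-hand plate (160 mm across), which carries the saucepan; 20 mm behind and 120 mm to the right (-y) of the hotplate's centre
- plate_large (a point): centre of the top of the left-hand plate (180 mm across), which carries the stew pot; 240 mm to the left (+y) of the right-hand plate
- dial_right (a joint): angle of the right-hand dial, rad: 0 = off, at its end stop, with the pointer to the front; grows as it is turned clockwise seen from above (up to 4.5); starts on. Turns against 0.05 N m of friction and stays where it is left. Its grip is an upright black bar 42 mm long, 14 mm thick and 32 mm tall, which at 0 lies along the hotplate's x and turns with the dial
- dial_left (a joint): angle of the left-hand dial, 90 mm to the left of the other and like it; also starts on
- dial_right_grip (a point): on the axis of the right-hand dial, 7 mm below the top of its bar, about 107 mm above the table: the height to grip; its x axis lies along the bar
- dial_left_grip (a point): the same point of the left-hand dial
- saucepan: loose steel saucepan, 150 mm across and 75 mm high, 0.6 to 1 kg, open, walls 3 mm thick, with a cake of set wax whose top lies 17 mm above the pan's underside, standing on the right-hand plate with its handle sticking out past the hotplate's right edge towards the crate. Origin at the centre of its underside, z up; one straight black handle along its own +x, from 80 to 200 mm from the axis, 20 mm wide and 16 mm thick, its mid-height 60 mm above the pan's underside
- handle_grip (a point): middle of the handle's thickness, 125 mm from the pan's axis (50 mm out from the pan's side)
- handle_mid (a point): the same, 162 mm from the pan's axis
- handle_end (a point): outer end of the handle, 200 mm from the pan's axis, middle of its thickness
- stewpot: aluminium stew pot, 180 mm across and 85 mm high, 1.8 kg, standing on the left-hand plate, not to be moved; origin at the centre of its underside, z up; two short lugs on its own +x and -x sides, reaching 115 mm from its axis, 54 mm wide, 70 mm above its underside
- crate: open slatted wooden crate fixed on the table to the right of the hotplate, 270 mm (own x) by 185 mm (own y) and 45 mm high, floor 6 mm thick, walls and dividers 6 mm, up to the full height; three by two cells with centres at x = -88, 0, +88 mm and y = -45, +45 mm, each about 82 mm square inside; origin at the centre of its underside, z up
- jar_packed_mid (a point): centre (half-way up) of the candle jar that is already packed, in the crate's cell at +x, +y; same size as the others
- glue: white glue bottle with orange collar and pointed nozzle, 54 mm across, 160 mm high, standing among the jars; not to be packed or moved; origin at the centre of its underside
- jar1_mid (a point): centre (half-way up) of candle jar 1 of at most five: a straight round thick-bottomed glass jar of set wax with a metal lid, 60 mm across, 85 mm high, 0.18 to 0.34 kg, standing on the table to the right of the crate; z up. None if this jar is absent
- jar2_mid (a point): centre (half-way up) of candle jar 2 of at most five: a straight round thick-bottomed glass jar of set wax with a metal lid, 60 mm across, 85 mm high, 0.18 to 0.34 kg, standing on the table to the right of the crate; z up. None if this jar is absent
- jar3_mid (a point): centre (half-way up) of candle jar 3 of at most five: a straight round thick-bottomed glass jar of set wax with a metal lid, 60 mm across, 85 mm high, 0.18 to 0.34 kg, standing on the table to the right of the crate; z up. None if this jar is absent
- jar4_mid (a point): centre (half-way up) of candle jar 4 of at most five: a straight round thick-bottomed glass jar of set wax with a metal lid, 60 mm across, 85 mm high, 0.18 to 0.34 kg, standing on the table to the right of the crate; z up. None if this jar is absent
- jar5_mid (a point): centre (half-way up) of candle jar 5 of at most five: a straight round thick-bottomed glass jar of set wax with a metal lid, 60 mm across, 85 mm high, 0.18 to 0.34 kg, standing on the table to the right of the crate; z up. None if this jar is absent

How it is judged:
On the way, in this order (a step that is already met when the one before it is completed fails the run):
1. both dials are turned back to off (value of joint each of dial_right, dial_left below 0.12 rad), for 0.2 s.
2. the saucepan's handle lies over the hotplate, clear of the stew pot, the pan on its own plate (x of handle_end in the frame of hob between -0.16 and 0.16 m and y of handle_end in the frame of hob between -0.25 and 0.25 m and horizontal distance between each of handle_end, handle_mid, handle_grip and stewpot above 0.105 m and horizontal distance between saucepan and plate_small below 0.02 m and angle between saucepan's own z axis and vertical below 0.05 rad), for 0.2 s.
At the end, for the whole second after the job is handed in: Dials within 0.12 rad of off; handle's end within the hotplate's outline, handle's centre line 105 mm or more from the stew pot's axis; saucepan flat, within 20 mm of its plate's centre, stew pot within 25 mm of its own; every jar upright (0.12 rad) on the floor of a crate cell; all at rest (all of step 1 and all of step 2 and x of jar1_mid in the frame of crate between -0.129 and 0.129 m and y of jar1_mid in the frame of crate between -0.087 and 0.087 m and z of each of jar1_mid, jar2_mid, jar3_mid, jar4_mid, jar5_mid, jar_packed_mid in the frame of crate below 0.056 m and angle between each of jar1_mid, jar2_mid, jar3_mid, jar4_mid, jar5_mid, jar_packed_mid's own z axis and vertical below 0.12 rad and x of jar2_mid in the frame of crate between -0.129 and 0.129 m and y of jar2_mid in the frame of crate between -0.087 and 0.087 m and x of jar3_mid in the frame of crate between -0.129 and 0.129 m and y of jar3_mid in the frame of crate between -0.087 and 0.087 m and x of jar4_mid in the frame of crate between -0.129 and 0.129 m and y of jar4_mid in the frame of crate between -0.087 and 0.087 m and x of jar5_mid in the frame of crate between -0.129 and 0.129 m and y of jar5_mid in the frame of crate between -0.087 and 0.087 m and x of jar_packed_mid in the frame of crate between -0.129 and 0.129 m and y of jar_packed_mid in the frame of crate between -0.087 and 0.087 m and horizontal distance between stewpot and plate_large below 0.025 m and linear speed of each of saucepan, jar1, jar2, jar3, jar4, jar5, jar_packed below 0.02 m/s); the robot touches nothing.
It fails at once if the saucepan is tipped or lifted off its plate (angle between saucepan's own z axis and vertical above 0.25 rad or z of saucepan in the frame of hob above 0.1 m or z of saucepan in the frame of hob below 0.065 m).
It fails at once if the stew pot is shifted more than 25 mm or tipped (distance of stewpot from where it was at the start of the episode above 0.025 m or angle between stewpot's own z axis and vertical above 0.15 rad).
It fails at once if a jar is dropped into the crate from a height ((x of jar1_mid in the frame of crate between -0.129 and 0.129 m and y of jar1_mid in the frame of crate between -0.087 and 0.087 m and z of jar1_mid in the frame of crate below 0.12 m and linear speed of jar1 above 1 m/s) or (x of jar2_mid in the frame of crate between -0.129 and 0.129 m and y of jar2_mid in the frame of crate between -0.087 and 0.087 m and z of jar2_mid in the frame of crate below 0.12 m and linear speed of jar2 above 1 m/s) or (x of jar3_mid in the frame of crate between -0.129 and 0.129 m and y of jar3_mid in the frame of crate between -0.087 and 0.087 m and z of jar3_mid in the frame of crate below 0.12 m and linear speed of jar3 above 1 m/s) or (x of jar4_mid in the frame of crate between -0.129 and 0.129 m and y of jar4_mid in the frame of crate between -0.087 and 0.087 m and z of jar4_mid in the frame of crate below 0.12 m and linear speed of jar4 above 1 m/s) or (x of jar5_mid in the frame of crate between -0.129 and 0.129 m and y of jar5_mid in the frame of crate between -0.087 and 0.087 m and z of jar5_mid in the frame of crate below 0.12 m and linear speed of jar5 above 1 m/s) or (x of jar_packed_mid in the frame of crate between -0.129 and 0.129 m and y of jar_packed_mid in the frame of crate between -0.087 and 0.087 m and z of jar_packed_mid in the frame of crate below 0.12 m and linear speed of jar_packed above 1 m/s)).
It fails at once if the glue bottle is moved more than 60 mm or knocked over (distance of glue from where it was at the start of the episode above 0.06 m or angle between glue's own z axis and vertical above 0.5 rad).
Of jar1, jar2, jar3, jar4, jar5 only 4 to 5 are there at a start; the rules pass over those that are not, and their reading is None.
At some moment in a run one of jar1, jar2, jar3, jar4, jar5, saucepan may be knocked a few centimetres aside while the robot is not near it.
It also fails if it takes over 208 s, if anything falls off the work surface, if the arm or the gripper's body presses on something with over 40 N, if the wrist force passes 120 N, or if a joint passes its speed limit or range.

## Working session

There is one attempt and no reset: what is moved stays moved. The work goes in short steps, Python scripts to look and compute and a tool call to move; the robot and the scene stay as the last step left them, time stands still between calls to the robot, and variables do not carry over. Pictures are saved under pics/ and viewed, about 12 in all and at most 16, crops included, and the job is handed in when it is done.

Besides the shell and the picture viewer there is one more tool, called after "Emit:" by a JSON object that holds its "method" and its "body", one argument or row to a line. drive_tool: Moves the arm, as the interface text tells. Its arguments: {"type":"object","properties":{"moves":{"type":"array","items":{"type":"object","properties":{"ax":{"type":"number"},"ay":{"type":"number"},"az":{"type":"number"},"dx":{"type":"number"},"dy":{"type":"number"},"dz":{"type":"number"},"hand":{"type":"number"}}}},"newtons":{"type":"number"}},"required":["moves"]}

```bash
mkdir -p pics; ls; cat > h.py <<'E'
from cell import *
import numpy as np, cv2
from scipy.spatial.transform import Rotation as R
def rot(q):
    q=np.array(q); return R.from_quat([q[1],q[2],q[3],q[0]]).as_matrix()
def att(s):
    a=np.array(s["attitude"]); return a if a.shape==(3,3) else rot(a)
def ray(s,uv):
    p=cv2.undistortPoints(np.array([[uv]],float),np.array(s["K"],float),np.array(s["distortion"],float))[0,0]
    return att(s)@np.array([p[0],-p[1],-1])
def onz(s,uv,z):
    d=ray(s,uv);o=np.array(s["position"]);return o+d*(z-o[2])/d[2]
def proj(s,P):
    c=(np.atleast_2d(P)-np.array(s["position"]))@att(s); c=c*[1,-1,-1]
    return cv2.projectPoints(c,np.zeros(3),np.zeros(3),np.array(s["K"],float),np.array(s["distortion"],float))[0][:,0]
import pickle
def shot(n,f):
    s=snapshot(n); cv2.imwrite(f"pics/{f}.png",s["img"]); pickle.dump(s,open(f"pics/{f}.pkl","wb")); return s
def load(f): return pickle.load(open(f"pics/{f}.pkl","rb"))
E
python3 - <<'E'
from h import *
for n in("top","scene"):
    s=shot(n,n+"0"); print(s["K"],s["distortion"],s["position"],s["attitude"])
print(read_state())
E
```

```text
pics
[[441.73598441   0.         321.11065732]
 [  0.         441.73598441 243.22619938]
 [  0.           0.           1.        ]] [0.01090685 0.         0.         0.         0.        ] [0.3586677  0.04212122 0.99723845] [ 0.71260828  0.05980235 -0.05507329 -0.69683574]
[[454.71555721   0.         310.93242285]
 [  0.         454.71555721 234.29131749]
 [  0.           0.           1.        ]] [0.02997951 0.         0.         0.         0.        ] [ 1.06938581 -0.24856615  0.7378656 ] [0.78735388 0.32573661 0.21012422 0.47939268]
{'time_s': 0.1, 'qpos': array([ 9.86579718e-01,  3.13377475e-01,  1.49835674e+00, -1.56512349e-05,
        1.33099248e+00, -2.23388607e-01]), 'qd': array([-0.00049133, -0.0002097 , -0.00309534,  0.0015117 ,  0.00079422,
        0.00021552]), 'effort': array([ 3.45450688e-03, -4.12899184e+01, -2.60141140e+01, -7.58885903e-05,
        3.02742774e-03,  3.71442729e-05]), 'eef_pos': array([0.1852315 , 0.49099421, 0.23080243]), 'tool_rot': array([-2.15803250e-04,  1.79435009e-01,  9.83769666e-01, -5.24403593e-04]), 'wrist_force': array([-0.18571636,  0.01565499, -0.05292947]), 'moment': array([-0.02681816,  0.03381597, -0.00572325]), 'grip_width': 0.08551023583213747}
```

View pics/top0.png

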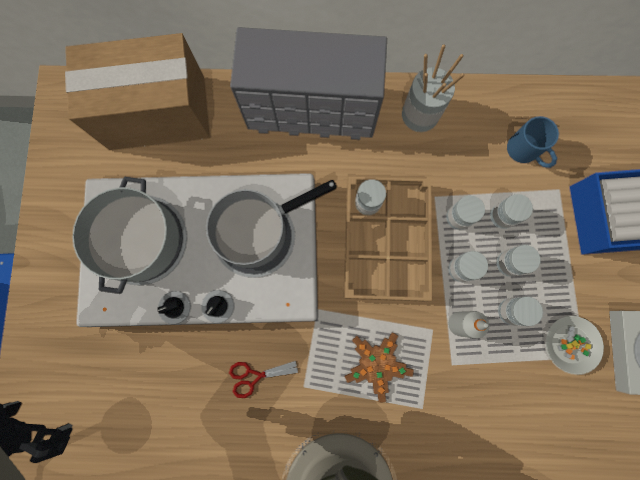

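View pics/scene0.png

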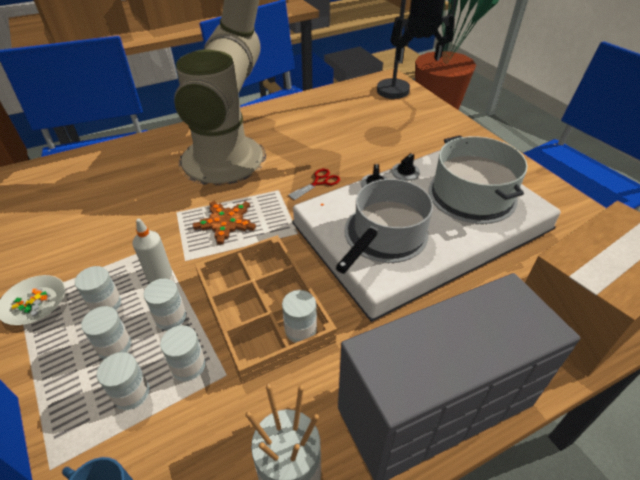

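The top view has +x up and +y to the left. The stew pot is at (128,235), the saucepan at (247,230) with its handle end at (333,186), and the dials at (172,307) and (217,306). There are five loose jars at (469,210), (515,208), (471,266), (521,261) and (525,311), glue at (466,324), and the packed jar at (371,195). The scene view agrees. Next I'll enlarge crops.

```bash
python3 - <<'E'
from h import *
s=load("top0");im=s["img"]
cv2.imwrite("pics/c1.png",cv2.resize(im[165:335,65:345],None,fx=2.8,fy=2.8,interpolation=cv2.INTER_CUBIC))
cv2.imwrite("pics/c2.png",cv2.resize(im[170:370,335:585],None,fx=3,fy=3,interpolation=cv2.INTER_CUBIC))
E
```

```text
(no output)
```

View pics/c1.png

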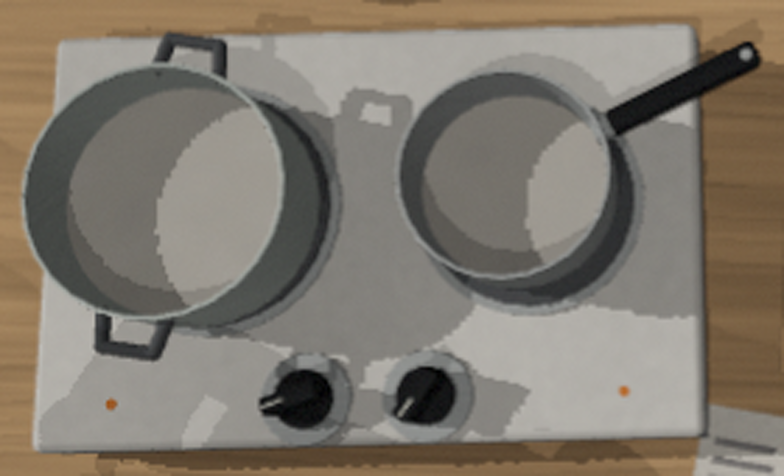

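View pics/c2.png

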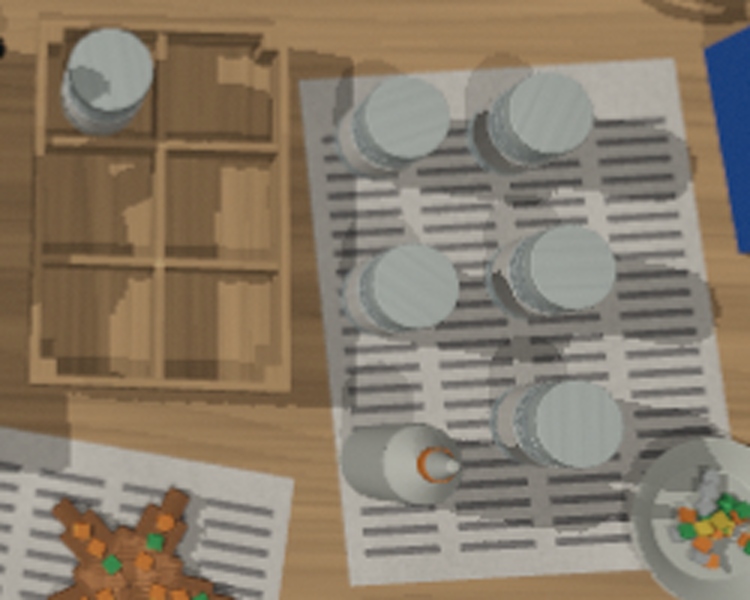

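```bash
python3 - <<'E'
from h import *
np.set_printoptions(precision=4,suppress=True)
s=load("top0")
A=lambda u,v:((u+.5)/2.8-.5+65,(v+.5)/2.8-.5+165)
B=lambda u,v:((u+.5)/3-.5+335,(v+.5)/3-.5+170)
for n,p,z in [("hTL",A(60,42),.07),("hTR",A(697,28),.07),("hBR",A(705,437),.07),("hBL",A(36,450),.07),
 ("pan",A(505.5,175),.155),("hend",A(756,50),.14),("hstart",A(612,122),.14),("stew",A(154,193),.165),("dL",A(300,397),.1),("dR",A(424,393),.1),
 ("j1",B(404,118),.085),("j2",B(547,114),.085),("j3",B(415,286),.085),("j4",B(571,268),.085),("j5",B(578,424),.085),("jp",B(110,70),.091),
 ("cTL",B(40,25),.045),("cTR",B(287,45),.045),("cBR",B(290,388),.045),("cBL",B(30,382),.045),("cmid1",B(160,147),.045),("cmid2",B(160,264),.045),("gluetip",B(459,464),.16),("glueb",B(370,462),0.02)]:
    q=onz(s,p,z);print(n,q,np.hypot(q[0],q[1]))
E
```

```text
hTL [0.6397 0.5648 0.07  ] 0.8533256295002777
hTR [0.6619 0.0699 0.07  ] 0.6656210774287634
hBR [0.3482 0.056  0.07  ] 0.35265194705459374
hBL [0.328  0.5484 0.07  ] 0.6389970957237405
pan [0.5252 0.1976 0.155 ] 0.5611330421179337
hend [0.6235 0.025  0.14  ] 0.6240240337639799
hstart [0.5682 0.1265 0.14  ] 0.582142578801696
stew [0.5053 0.4356 0.165 ] 0.6671534430490726
dL [0.3703 0.3471 0.1   ] 0.5075909085979498
dR [0.3751 0.2583 0.1   ] 0.455435850879029
j1 [ 0.5884 -0.2616  0.085 ] 0.643960908120976
j2 [ 0.5934 -0.3618  0.085 ] 0.6950386538700392
j3 [ 0.4695 -0.2654  0.085 ] 0.5393431734414229
j4 [ 0.4845 -0.373   0.085 ] 0.6114050372890976
j5 [ 0.378  -0.3721  0.085 ] 0.5304032309868437
jp [ 0.6173 -0.0539  0.091 ] 0.6196928547110682
cTL [ 0.664  -0.0065  0.045 ] 0.6640507231365939
cTR [ 0.6524 -0.19    0.045 ] 0.6795070181625729
cBR [ 0.3993 -0.1878  0.045 ] 0.4412869969410332
cBL [ 0.3993 -0.0028  0.045 ] 0.39932739047402366
cmid1 [ 0.5729 -0.0957  0.045 ] 0.5808194457723881
cmid2 [ 0.4863 -0.0956  0.045 ] 0.49557801197636164
gluetip [ 0.3501 -0.2635  0.16  ] 0.4382072471308261
glueb [ 0.3486 -0.2506  0.02  ] 0.42929427229767114
```

```bash
cat >> h.py <<'E'
from scipy.linalg import logm,expm
def T(p,thy,):
    x=np.radians(thy+90);M=np.eye(4)
    M[:3,0]=[np.cos(x),np.sin(x),0];M[:3,2]=[0,0,-1];M[:3,1]=np.cross(M[:3,2],M[:3,0]);M[:3,3]=p;return M
def cur():
    s=read_state();M=np.eye(4);M[:3,:3]=rot(s["tool_rot"]);M[:3,3]=s["eef_pos"];return M
def yaw(M): return np.degrees(np.arctan2(M[1,1],M[0,1]))
def row(A,B,N=8):
    L=np.real(logm(np.linalg.inv(A)@B))/N;D=expm(L)
    w=[L[2,1],L[0,2],L[1,0]]
    print("N",N,"d",np.round(D[:3,3],4),"a",np.round(w,4))
def go(p,thy,N=8):
    A=cur();B=T(p,thy);row(A,B,N)
def st():
    s=read_state();M=cur();print("t",round(s["time_s"],2),"p",np.round(s["eef_pos"],4),"yaw",round(yaw(M),2),"q",np.round(s["qpos"],2),"w",round(s["grip_width"],4),"F",np.round(s["wrist_force"],1))
E
python3 - <<'E'
from h import *
st();go([.35,.30,.27],69)
E
```

```text
t 0.1 p [0.1852 0.491  0.2308] yaw 69.33 q [ 0.99  0.31  1.5  -0.    1.33 -0.22] w 0.0855 F [-0.2  0.  -0.1]
N 8 d [-0.0277 -0.015  -0.0049] a [-0.0001 -0.      0.0007]
```

Emit:
{"method": "drive_tool", "body": {
  "moves": [
    {"dx":-0.028,"dy":-0.015,"dz":-0.005,"hand":1},
    {"dx":-0.028,"dy":-0.015,"dz":-0.005,"hand":1},
    {"dx":-0.028,"dy":-0.015,"dz":-0.005,"hand":1},
    {"dx":-0.028,"dy":-0.015,"dz":-0.005,"hand":1},
    {"dx":-0.028,"dy":-0.015,"dz":-0.005,"hand":1},
    {"dx":-0.028,"dy":-0.015,"dz":-0.005,"hand":1},
    {"dx":-0.028,"dy":-0.015,"dz":-0.005,"hand":1},
    {"dx":-0.028,"dy":-0.015,"dz":-0.005,"hand":1}
  ]
}}

```text
validation failed for argument at $.mo...
```

```bash
python3 - <<'E'
from h import *
st();s=shot("wrist","w1");print(s["position"],att(s)); st()
E
```

```text
t 0.1 p [0.1852 0.491  0.2308] yaw 69.33 q [ 0.99  0.31  1.5  -0.    1.33 -0.22] w 0.0855 F [-0.2  0.  -0.1]
[0.12423423 0.51458979 0.37172047] [[ 0.3530082  -0.90424837 -0.24025008]
 [ 0.93561909  0.34077112  0.09215182]
 [-0.00145785 -0.25731291  0.96632704]]
t 0.15 p [0.1852 0.491  0.2309] yaw 69.33 q [ 0.99  0.31  1.5  -0.    1.33 -0.22] w 0.0854 F [ 0.5 -0.9 -0.3]
```

View pics/w1.png

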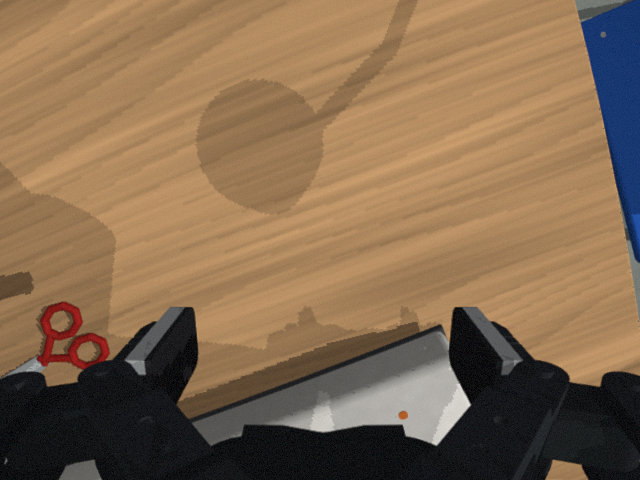

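The first call was refused and nothing moved. I'll resend it with all fields in each row. The wrist picture shows that the camera sits on the tool's +x side, with the fingers in the bottom part of the image.

```bash
python3 - <<'E'
from h import *
go([.41,.285,.27],69)
E
```

```text
N 8 d [-0.0354 -0.0141 -0.0049] a [-0.0001 -0.      0.0007]
```

Emit:
{"method": "drive_tool", "body": {
  "moves": [
    {"ax":0,"ay":0,"az":0,"dx":-0.035,"dy":-0.014,"dz":-0.005,"hand":1},
    {"ax":0,"ay":0,"az":0,"dx":-0.035,"dy":-0.014,"dz":-0.005,"hand":1},
    {"ax":0,"ay":0,"az":0,"dx":-0.035,"dy":-0.014,"dz":-0.005,"hand":1},
    {"ax":0,"ay":0,"az":0,"dx":-0.035,"dy":-0.014,"dz":-0.005,"hand":1},
    {"ax":0,"ay":0,"az":0,"dx":-0.035,"dy":-0.014,"dz":-0.005,"hand":1},
    {"ax":0,"ay":0,"az":0,"dx":-0.035,"dy":-0.014,"dz":-0.005,"hand":1},
    {"ax":0,"ay":0,"az":0,"dx":-0.035,"dy":-0.014,"dz":-0.005,"hand":1},
    {"ax":0,"ay":0,"az":0,"dx":-0.035,"dy":-0.014,"dz":-0.005,"hand":1}
  ],
  "newtons": 30
}}

```text
time_s: 1.15
eef_pos: [0.4124, 0.282, 0.2701]
tool_rot: [-0.002, 0.177, 0.984, -0.002]
wrist_force: [-0.2, -0.2, 0.5]
grip_width: 0.0855
```

```bash
python3 - <<'E'
from h import *
st();s=shot("wrist","w2");print(s["K"],s["position"],att(s),s["distortion"])
E
```

```text
t 1.15 p [0.4124 0.282  0.2701] yaw 69.58 q [ 0.37  0.23  1.5  -0.    1.41 -0.85] w 0.0855 F [-0.2 -0.2  0.5]
[[426.36390092   0.         323.06780037]
 [  0.         426.36390092 243.96760926]
 [  0.           0.           1.        ]] [0.35175537 0.30560562 0.41111896] [[ 0.34878933 -0.90660469 -0.23751619]
 [ 0.93718915  0.33611543  0.09328942]
 [-0.00474377 -0.25513595  0.96689355]] [-0.08251821  0.          0.          0.          0.        ]
```

View pics/w2.png

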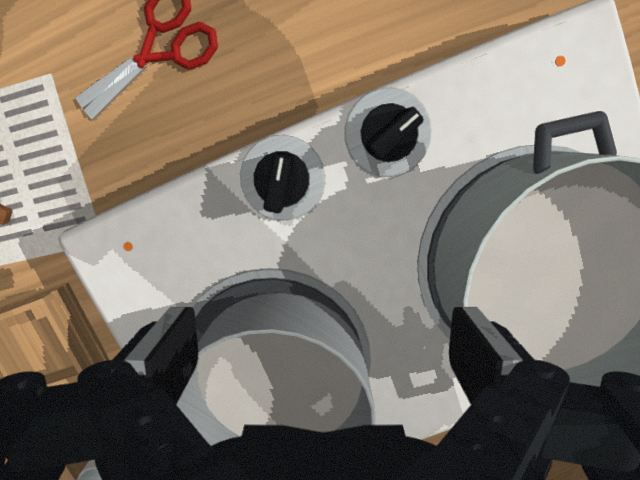

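```bash
python3 - <<'E'
from h import *
s=load("w2")
print("ringR",onz(s,(283.5,178),.071),"ringL",onz(s,(388.5,131),.071))
for n,a,b in(("R",(282,158),(278.5,181)),("L",(419,112.5),(400,130))):
    A,B=onz(s,a,.114),onz(s,b,.114);d=A-B
    th=np.degrees(np.arctan2(d[1],d[0]));print(n,A,B,th,"dial",182.6-th)
M=np.array([.4945,.3098]);c,si=np.cos(.045),np.sin(.045)
for n,a in (("hBR",(62,238)),("hFL",(612,2))): print(n,onz(s,a,.07))
print("orange",onz(s,(128,246),.07),onz(s,(560,61),.07))
E
```

```text
ringR [0.37353067 0.26221192 0.071     ] ringL [0.36796211 0.3520502  0.071     ]
R [0.35765613 0.27178631 0.114     ] [0.37149111 0.26366541 0.114     ] 149.58777612261366 dial 33.01222387738633
L [0.36138029 0.36945891 0.114     ] [0.3679602  0.35374424 0.114     ] 112.7196085254119 dial 69.8803914745881
hBR [0.35299311 0.06519372 0.07      ]
hFL [0.3325897  0.54773007 0.07      ]
orange [0.37987852 0.11741537 0.07      ] [0.36219384 0.49524422 0.07      ]
```

```bash
python3 - <<'E'
from h import *
go([.3735,.2622,.16],59.6,7)
E
```

```text
N 7 d [ 0.0044 -0.0047  0.0158] a [-0.0007  0.      0.0245]
```

Emit:
{"method": "drive_tool", "body": {
  "moves": [
    {"ax":-0.0007,"ay":0,"az":0.0245,"dx":0.0044,"dy":-0.0047,"dz":0.0158,"hand":0},
    {"ax":-0.0007,"ay":0,"az":0.0245,"dx":0.0044,"dy":-0.0047,"dz":0.0158,"hand":0},
    {"ax":-0.0007,"ay":0,"az":0.0245,"dx":0.0044,"dy":-0.0047,"dz":0.0158,"hand":0},
    {"ax":-0.0007,"ay":0,"az":0.0245,"dx":0.0044,"dy":-0.0047,"dz":0.0158,"hand":0},
    {"ax":-0.0007,"ay":0,"az":0.0245,"dx":0.0044,"dy":-0.0047,"dz":0.0158,"hand":0},
    {"ax":-0.0007,"ay":0,"az":0.0245,"dx":0.0044,"dy":-0.0047,"dz":0.0158,"hand":0},
    {"ax":-0.0007,"ay":0,"az":0.0245,"dx":0.0044,"dy":-0.0047,"dz":0.0158,"hand":0},
    {"ax":0,"ay":0,"az":0,"dx":0,"dy":0,"dz":0,"hand":0}
  ]
}}

```text
time_s: 2.2
eef_pos: [0.3716, 0.2611, 0.1552]
tool_rot: [-0.001, 0.266, 0.964, -0.001]
wrist_force: [0.3, -0.3, 0.2]
grip_width: 0.0425
```

```bash
python3 - <<'E'
from h import *
st();s=shot("wrist","w3")
cv2.imwrite("pics/w3c.png",s["img"][120:440,100:540])
go([.3735,.2622,.088],59.6,4)
# dial axis in image
print(proj(s,[[.3735,.2622,.114]]))
E
```

```text
t 2.2 p [0.3716 0.2611 0.1552] yaw 59.12 q [ 0.35  0.24  1.81  0.    1.1  -0.68] w 0.0425 F [ 0.3 -0.3  0.2]
N 4 d [-0.0002  0.0003  0.017 ] a [-0.0001 -0.0002 -0.002 ]
[[326.84458036 282.54140949]]
```

View pics/w3c.png

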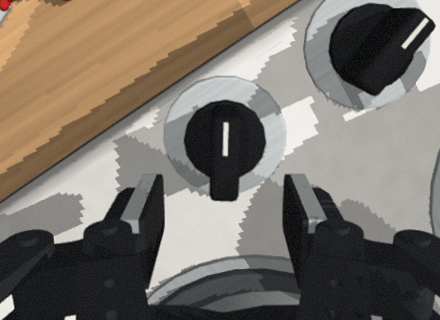

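```bash
python3 - <<'E'
from h import *
s=load("w3")
print("ring",onz(s,(324.5,255),.071),proj(s,[[.3735,.2622,.071]]))
d=np.array([np.cos(np.radians(149.6)),np.sin(np.radians(149.6)),0])
c=np.array([.3735,.2622,.114])
print(proj(s,[c+.021*d,c-.021*d,c-.021*d-[0,0,.032]]))
cv2.imwrite("pics/w3d.png",cv2.resize(np.clip(s["img"][190:340,250:400].astype(float)*2.5,0,255).astype(np.uint8),None,fx=4,fy=4,interpolation=cv2.INTER_CUBIC))
E
```

```text
ring [0.3726094  0.26153939 0.071     ] [[326.35939128 255.74276916]]
[[326.55610527 237.5792716 ]
 [327.1102301  324.877824  ]
 [326.70910648 298.88855222]]
```

View pics/w3d.png

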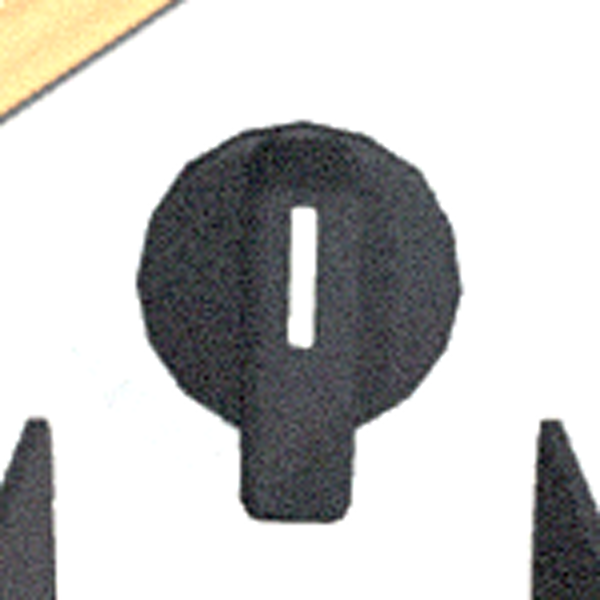

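Emit:
{"method": "drive_tool", "body": {
  "moves": [
    {"ax":0,"ay":0,"az":0,"dx":0,"dy":0.0003,"dz":0.0165,"hand":0},
    {"ax":0,"ay":0,"az":0,"dx":0,"dy":0.0003,"dz":0.0165,"hand":0},
    {"ax":0,"ay":0,"az":0,"dx":0,"dy":0.0003,"dz":0.0165,"hand":0},
    {"ax":0,"ay":0,"az":0,"dx":0,"dy":0,"dz":0.0165,"hand":0},
    {"ax":0,"ay":0,"az":0,"dx":0,"dy":0,"dz":0,"hand":-1},
    {"ax":0,"ay":0,"az":0,"dx":0,"dy":0,"dz":0,"hand":-1},
    {"ax":0,"ay":0,"az":0,"dx":0,"dy":0,"dz":0,"hand":-1},
    {"ax":0,"ay":0,"az":0,"dx":0,"dy":0,"dz":0,"hand":-1}
  ],
  "newtons": 40
}}

```text
time_s: 3.25
eef_pos: [0.3745, 0.2601, 0.0932]
tool_rot: [0.001, 0.264, 0.965, -0.003]
wrist_force: [2.2, 1.8, -14.8]
grip_width: 0.0131
```

Emit:
{"method": "drive_tool", "body": {
  "moves": [
    {"ax":0,"ay":0,"az":-0.13,"dx":0,"dy":0,"dz":0,"hand":-1},
    {"ax":0,"ay":0,"az":-0.13,"dx":0,"dy":0,"dz":0,"hand":-1},
    {"ax":0,"ay":0,"az":-0.13,"dx":0,"dy":0,"dz":0,"hand":-1},
    {"ax":0,"ay":0,"az":-0.13,"dx":0,"dy":0,"dz":0,"hand":-1},
    {"ax":0,"ay":0,"az":-0.06,"dx":0,"dy":0,"dz":0,"hand":-1},
    {"ax":0,"ay":0,"az":-0.04,"dx":0,"dy":0,"dz":0,"hand":-1},
    {"ax":0,"ay":0,"az":-0.03,"dx":0,"dy":0,"dz":0,"hand":-1},
    {"ax":0,"ay":0,"az":0,"dx":0,"dy":0,"dz":0,"hand":-1}
  ]
}}

```text
time_s: 4.25
eef_pos: [0.3739, 0.2608, 0.0933]
tool_rot: [-0.002, -0.066, 0.998, -0.002]
wrist_force: [-0.9, -1.1, -7.0]
grip_width: 0.0133
```

```bash
python3 - <<'E'
from h import *
st();print(read_state()["moment"])
E
```

```text
t 4.25 p [0.3739 0.2608 0.0933] yaw 97.58 q [ 0.35  0.34  1.87 -0.    0.94 -1.35] w 0.0133 F [-0.9 -1.1 -7. ]
[-0.22859265  0.31560154 -0.92062747]
```

Emit:
{"method": "drive_tool", "body": {
  "moves": [
    {"ax":0,"ay":0,"az":0,"dx":0,"dy":0,"dz":0,"hand":0},
    {"ax":0,"ay":0,"az":0,"dx":0,"dy":0,"dz":0,"hand":0},
    {"ax":0,"ay":0,"az":0,"dx":0,"dy":0,"dz":0,"hand":0},
    {"ax":0,"ay":0,"az":0,"dx":0,"dy":0,"dz":-0.016,"hand":0},
    {"ax":0,"ay":0,"az":0,"dx":0,"dy":0,"dz":-0.016,"hand":0},
    {"ax":0,"ay":0,"az":0,"dx":0,"dy":0,"dz":-0.016,"hand":0},
    {"ax":0,"ay":0,"az":0,"dx":0,"dy":0,"dz":-0.016,"hand":0},
    {"ax":0,"ay":0,"az":0,"dx":0,"dy":0,"dz":0,"hand":0}
  ]
}}

```text
time_s: 5.25
eef_pos: [0.3769, 0.2626, 0.1625]
tool_rot: [0.003, -0.069, 0.998, -0.002]
wrist_force: [-0.0, -0.1, -0.5]
grip_width: 0.0423
```

```bash
python3 - <<'E'
from h import *
st();go([.369,.351,.155],22.7,8)
E
```

```text
t 5.25 p [0.3769 0.2626 0.1625] yaw 97.88 q [ 0.36  0.24  1.79 -0.01  1.11 -1.35] w 0.0423 F [-0.  -0.1 -0.5]
N 8 d [0.006  0.0103 0.0009] a [1.00e-04 9.00e-04 1.64e-01]
```

Emit:
{"method": "drive_tool", "body": {
  "moves": [
    {"ax":0,"ay":0.001,"az":0.164,"dx":0.006,"dy":0.0103,"dz":0.001,"hand":0},
    {"ax":0,"ay":0.001,"az":0.164,"dx":0.006,"dy":0.0103,"dz":0.001,"hand":0},
    {"ax":0,"ay":0.001,"az":0.164,"dx":0.006,"dy":0.0103,"dz":0.001,"hand":0},
    {"ax":0,"ay":0.001,"az":0.164,"dx":0.006,"dy":0.0103,"dz":0.001,"hand":0},
    {"ax":0,"ay":0.001,"az":0.164,"dx":0.006,"dy":0.0103,"dz":0.001,"hand":0},
    {"ax":0,"ay":0.001,"az":0.164,"dx":0.006,"dy":0.0103,"dz":0.001,"hand":0},
    {"ax":0,"ay":0.001,"az":0.164,"dx":0.006,"dy":0.0103,"dz":0.001,"hand":0},
    {"ax":0,"ay":0.001,"az":0.164,"dx":0.006,"dy":0.0103,"dz":0.001,"hand":0}
  ]
}}

```text
time_s: 6.25
eef_pos: [0.3688, 0.3525, 0.1487]
tool_rot: [-0.001, 0.571, 0.821, -0.002]
wrist_force: [0.4, -0.5, -0.6]
grip_width: 0.0425
```

```bash
python3 - <<'E'
from h import *
st();s=shot("wrist","w4");go([.369,.351,.089],22.7,4)
cv2.imwrite("pics/w4d.png",cv2.resize(np.clip(s["img"][150:350,220:480].astype(float)*2,0,255).astype(np.uint8),None,fx=3,fy=3,interpolation=cv2.INTER_CUBIC))
c=np.array([.369,.351,.114]);d=np.array([np.cos(np.radians(112.7)),np.sin(np.radians(112.7)),0])
print((proj(s,[c+.021*d,c-.021*d])-[220,150])*3)
E
```

```text
t 6.25 p [0.3688 0.3525 0.1487] yaw 20.33 q [0.53 0.36 1.65 0.   1.13 0.18] w 0.0425 F [ 0.4 -0.5 -0.6]
N 4 d [-0.0005 -0.0002  0.0149] a [-0.0009 -0.0001 -0.012 ]
[[302.14254634 276.44237039]
 [314.06914196 545.4271903 ]]
```

View pics/w4d.png

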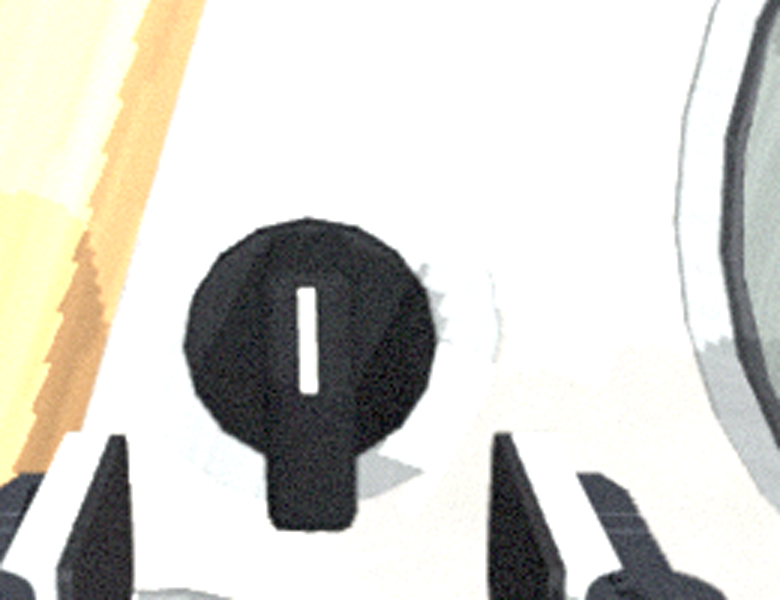

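Emit:
{"method": "drive_tool", "body": {
  "moves": [
    {"ax":-0.001,"ay":0,"az":-0.004,"dx":-0.0003,"dy":0,"dz":0.0145,"hand":0},
    {"ax":-0.001,"ay":0,"az":-0.004,"dx":-0.0003,"dy":0,"dz":0.0145,"hand":0},
    {"ax":-0.001,"ay":0,"az":-0.004,"dx":0,"dy":0,"dz":0.0145,"hand":0},
    {"ax":-0.001,"ay":0,"az":0,"dx":0,"dy":0,"dz":0.0145,"hand":0},
    {"ax":0,"ay":0,"az":0,"dx":0,"dy":0,"dz":0,"hand":-1},
    {"ax":0,"ay":0,"az":0,"dx":0,"dy":0,"dz":0,"hand":-1},
    {"ax":0,"ay":0,"az":0,"dx":0,"dy":0,"dz":0,"hand":-1},
    {"ax":0,"ay":0,"az":0,"dx":0,"dy":0,"dz":0,"hand":-1}
  ]
}}

```text
time_s: 7.3
eef_pos: [0.3689, 0.3507, 0.0846]
tool_rot: [0.0, 0.561, 0.828, 0.001]
wrist_force: [3.1, 2.2, -2.9]
grip_width: 0.013
```

Emit:
{"method": "drive_tool", "body": {
  "moves": [
    {"ax":0,"ay":0,"az":-0.17,"dx":0,"dy":0,"dz":0,"hand":-1},
    {"ax":0,"ay":0,"az":-0.17,"dx":0,"dy":0,"dz":0,"hand":-1},
    {"ax":0,"ay":0,"az":-0.17,"dx":0,"dy":0,"dz":0,"hand":-1},
    {"ax":0,"ay":0,"az":-0.17,"dx":0,"dy":0,"dz":0,"hand":-1},
    {"ax":0,"ay":0,"az":-0.17,"dx":0,"dy":0,"dz":0,"hand":-1},
    {"ax":0,"ay":0,"az":-0.17,"dx":0,"dy":0,"dz":0,"hand":-1},
    {"ax":0,"ay":0,"az":-0.15,"dx":0,"dy":0,"dz":0,"hand":-1},
    {"ax":0,"ay":0,"az":-0.05,"dx":0,"dy":0,"dz":0,"hand":-1}
  ]
}}

```text
time_s: 8.3
eef_pos: [0.369, 0.3505, 0.0846]
tool_rot: [0.001, -0.036, 0.999, 0.0]
wrist_force: [1.9, 1.9, -2.3]
grip_width: 0.0131
```

```bash
python3 - <<'E'
from h import *
st();print(read_state()["moment"])
E
```

```text
t 8.3 p [0.369  0.3505 0.0846] yaw 94.11 q [ 0.53  0.45  1.73 -0.    0.97 -1.11] w 0.0131 F [ 1.9  1.9 -2.3]
[ 0.13559717 -0.50561776 -0.93988911]
```

Emit:
{"method": "drive_tool", "body": {
  "moves": [
    {"ax":0,"ay":0,"az":0,"dx":0,"dy":0,"dz":0,"hand":0},
    {"ax":0,"ay":0,"az":0,"dx":0,"dy":0,"dz":0,"hand":0},
    {"ax":0,"ay":0,"az":0,"dx":0,"dy":0,"dz":0,"hand":0},
    {"ax":0,"ay":0,"az":0,"dx":0,"dy":0,"dz":-0.03,"hand":0},
    {"ax":0,"ay":0,"az":0,"dx":0,"dy":0,"dz":-0.03,"hand":0},
    {"ax":0,"ay":0,"az":0,"dx":0,"dy":0,"dz":-0.03,"hand":0},
    {"ax":0,"ay":0,"az":0,"dx":0,"dy":0,"dz":-0.03,"hand":0},
    {"ax":0,"ay":0,"az":0,"dx":0,"dy":0,"dz":-0.03,"hand":0}
  ]
}}

```text
time_s: 9.3
eef_pos: [0.3667, 0.3491, 0.2372]
tool_rot: [-0.002, -0.034, 0.999, -0.002]
wrist_force: [0.4, 0.6, -0.1]
grip_width: 0.0428
```

```bash
python3 - <<'E'
from h import *
st();go([.587,.089,.25],29.7,15)
E
```

```text
t 9.3 p [0.3667 0.3491 0.2372] yaw 93.95 q [ 0.53  0.27  1.54 -0.    1.34 -1.11] w 0.0428 F [ 0.4  0.6 -0.1]
N 15 d [-0.0219 -0.0096 -0.0009] a [-0.0004 -0.0001  0.0748]
```

Emit:
{"method": "drive_tool", "body": {
  "moves": [
    {"ax":0,"ay":0,"az":0.075,"dx":-0.022,"dy":-0.0096,"dz":-0.001,"hand":0},
    {"ax":0,"ay":0,"az":0.075,"dx":-0.022,"dy":-0.0096,"dz":-0.001,"hand":0},
    {"ax":0,"ay":0,"az":0.075,"dx":-0.022,"dy":-0.0096,"dz":-0.001,"hand":0},
    {"ax":0,"ay":0,"az":0.075,"dx":-0.022,"dy":-0.0096,"dz":-0.001,"hand":0},
    {"ax":0,"ay":0,"az":0.075,"dx":-0.022,"dy":-0.0096,"dz":-0.001,"hand":0},
    {"ax":0,"ay":0,"az":0.075,"dx":-0.022,"dy":-0.0096,"dz":-0.001,"hand":0},
    {"ax":0,"ay":0,"az":0.075,"dx":-0.022,"dy":-0.0096,"dz":-0.001,"hand":0},
    {"ax":0,"ay":0,"az":0.075,"dx":-0.022,"dy":-0.0096,"dz":-0.001,"hand":0}
  ]
}}

```text
time_s: 10.3
eef_pos: [0.5248, 0.2379, 0.248]
tool_rot: [-0.001, 0.272, 0.962, -0.002]
wrist_force: [-0.3, 0.2, 0.3]
grip_width: 0.0428
```

Emit:
{"method": "drive_tool", "body": {
  "moves": [
    {"ax":0,"ay":0,"az":0.075,"dx":-0.022,"dy":-0.0096,"dz":-0.001,"hand":0.2},
    {"ax":0,"ay":0,"az":0.075,"dx":-0.022,"dy":-0.0096,"dz":-0.001,"hand":0.2},
    {"ax":0,"ay":0,"az":0.075,"dx":-0.022,"dy":-0.0096,"dz":-0.001,"hand":0.2},
    {"ax":0,"ay":0,"az":0.075,"dx":-0.022,"dy":-0.0096,"dz":-0.001,"hand":0.2},
    {"ax":0,"ay":0,"az":0.075,"dx":-0.022,"dy":-0.0096,"dz":-0.001,"hand":0.2},
    {"ax":0,"ay":0,"az":0.075,"dx":-0.022,"dy":-0.0096,"dz":-0.001,"hand":0.2},
    {"ax":0,"ay":0,"az":0.06,"dx":-0.018,"dy":-0.008,"dz":0,"hand":0.2},
    {"ax":0,"ay":0,"az":0,"dx":0,"dy":0,"dz":0,"hand":0.2}
  ]
}}

```text
time_s: 11.3
eef_pos: [0.5862, 0.0813, 0.2534]
tool_rot: [-0.002, 0.515, 0.857, -0.003]
wrist_force: [-0.6, -0.4, 1.5]
grip_width: 0.0514
```

```bash
python3 - <<'E'
from h import *
st();s=shot("wrist","w5");s=shot("top","top5")
cv2.imwrite("pics/t5c.png",cv2.resize(s["img"][165:335,65:345],None,fx=2.8,fy=2.8,interpolation=cv2.INTER_CUBIC))
E
```

```text
t 11.3 p [0.5862 0.0813 0.2534] yaw 27.96 q [-0.06  0.45  1.24 -0.    1.45 -0.55] w 0.0514 F [-0.6 -0.4  1.5]
```

View pics/w5.png

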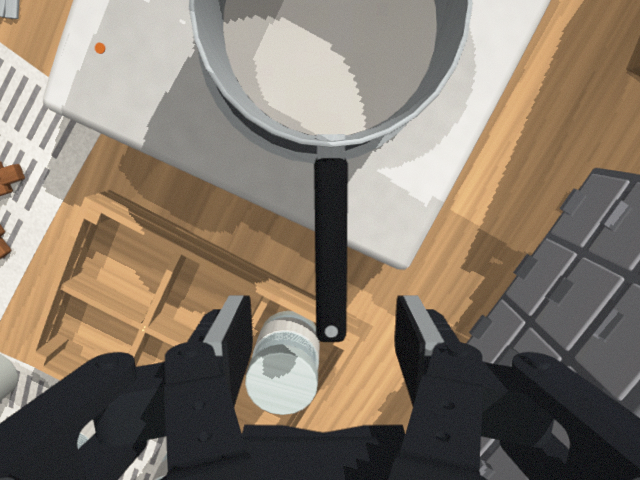

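View pics/t5c.png

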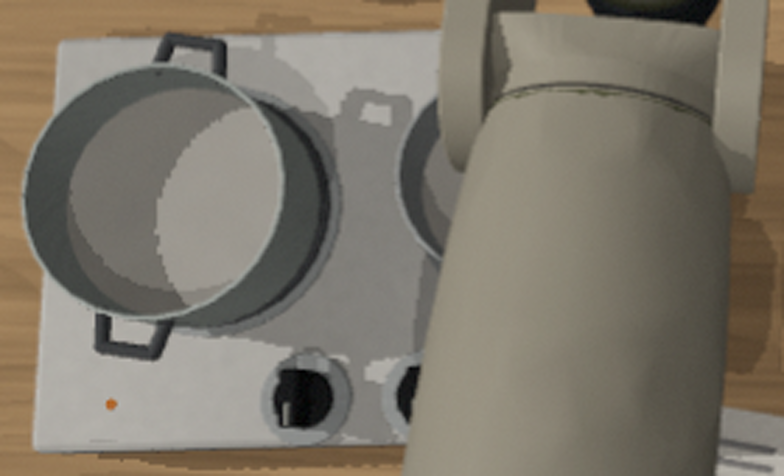

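```bash
python3 - <<'E'
from h import *
s=load("w5")
A=onz(s,(332,160),.148);B=onz(s,(331.5,339),.148);d=(B-A);L=np.hypot(*d[:2]);th=np.degrees(np.arctan2(d[1],d[0]));print(A,B,L,th)
u=d/L;pan=B-.2*u;print("pan",pan,"grip",pan+.125*u)
t=np.radians(th);
g=pan+.125*u
go([g[0],g[1],.121],th+90,6)
# rim left/right extents at image top check
print("rimbottom",onz(s,(331,143),.155))
E
```

```text
[0.56679847 0.1269037  0.148     ] [0.61972032 0.02783878 0.148     ] 0.11231465062693652 -61.88825289306832
pan [0.52548177 0.20424484 0.148     ] grip [0.58438086 0.09399105 0.148     ]
N 6 d [0.0018 0.0007 0.0221] a [-0.0012  0.     -0.    ]
rimbottom [0.56165108 0.1351519  0.155     ]
```

Emit:
{"method": "drive_tool", "body": {
  "moves": [
    {"ax":-0.001,"ay":0,"az":0,"dx":0.0013,"dy":0.0007,"dz":0.022,"hand":0.2},
    {"ax":-0.001,"ay":0,"az":0,"dx":0.0013,"dy":0.0007,"dz":0.022,"hand":0.2},
    {"ax":-0.001,"ay":0,"az":0,"dx":0.0013,"dy":0.0007,"dz":0.022,"hand":0.2},
    {"ax":-0.001,"ay":0,"az":0,"dx":0.0013,"dy":0.0007,"dz":0.022,"hand":0.2},
    {"ax":-0.001,"ay":0,"az":0,"dx":0.0013,"dy":0.0007,"dz":0.022,"hand":0.2},
    {"ax":-0.001,"ay":0,"az":0,"dx":0.0013,"dy":0.0007,"dz":0.018,"hand":0.2},
    {"ax":0,"ay":0,"az":0,"dx":0,"dy":0,"dz":0,"hand":0.2},
    {"ax":0,"ay":0,"az":0,"dx":0,"dy":0,"dz":0,"hand":0.2}
  ]
}}

```text
time_s: 12.4
eef_pos: [0.5844, 0.0993, 0.1233]
tool_rot: [0.0, 0.508, 0.861, 0.001]
wrist_force: [-0.3, 0.2, -0.6]
grip_width: 0.051
```

```bash
python3 - <<'E'
from h import *
st();go([.586,.089,.121],28.1,2)
s=load("w5");print(onz(s,(404,268),.07))
E
```

```text
t 12.4 p [0.5844 0.0993 0.1233] yaw 28.96 q [-0.03  0.56  1.43  0.    1.16 -0.54] w 0.051 F [-0.3  0.2 -0.6]
N 2 d [-0.0049 -0.0018  0.0012] a [0.0008 0.     0.0075]
[0.66124631 0.07497455 0.07      ]
```

Emit:
{"method": "drive_tool", "body": {
  "moves": [
    {"ax":0,"ay":0,"az":0,"dx":-0.003,"dy":-0.001,"dz":0.001,"hand":0.2},
    {"ax":0,"ay":0,"az":0,"dx":-0.003,"dy":-0.001,"dz":0.001,"hand":0.2},
    {"ax":0,"ay":0,"az":0,"dx":0,"dy":0,"dz":0,"hand":-1},
    {"ax":0,"ay":0,"az":0,"dx":0,"dy":0,"dz":0,"hand":-1},
    {"ax":0,"ay":0,"az":0,"dx":0,"dy":0,"dz":0,"hand":-1},
    {"ax":0,"ay":0,"az":0,"dx":0,"dy":0,"dz":0,"hand":-1},
    {"ax":0,"ay":0,"az":0,"dx":0,"dy":0,"dz":0,"hand":-1},
    {"ax":0,"ay":0,"az":0,"dx":0,"dy":0,"dz":0,"hand":-1}
  ],
  "newtons": 40
}}

```text
time_s: 13.4
eef_pos: [0.5863, 0.0927, 0.1232]
tool_rot: [0.002, 0.508, 0.862, 0.001]
wrist_force: [0.5, -0.6, 0.5]
grip_width: 0.0192
```

```bash
python3 - <<'E'
from h import *
st();s=shot("wrist","w6");M=cur()
# rim fit: handle dir assumed along tool -x; find rim pixels for candidate d
for d in(.115,.12,.125): print(d,M[:3,3]+d*M[:3,0])
E
```

```text
t 13.4 p [0.5863 0.0927 0.1232] yaw 29.0 q [-0.04  0.56  1.43  0.    1.15 -0.55] w 0.0192 F [ 0.5 -0.6  0.5]
0.115 [0.5305972  0.19323274 0.12300612]
0.12 [0.52817361 0.19760608 0.12299681]
0.125 [0.52575003 0.20197943 0.12298751]
```

```bash
python3 - <<'E'
from h import *
go([.5866,.2920,.1232],146.6,22)
E
```

```text
N 22 d [0.0009 0.0108 0.    ] a [ 0.      0.0002 -0.0933]
```

Emit:
{"method": "drive_tool", "body": {
  "moves": [
    {"ax":0,"ay":0,"az":-0.09,"dx":0.0008,"dy":0.0106,"dz":0,"hand":-1},
    {"ax":0,"ay":0,"az":-0.09,"dx":0.0008,"dy":0.0106,"dz":0,"hand":-1},
    {"ax":0,"ay":0,"az":-0.09,"dx":0.0008,"dy":0.0106,"dz":0,"hand":-1},
    {"ax":0,"ay":0,"az":-0.09,"dx":0.0008,"dy":0.0106,"dz":0,"hand":-1},
    {"ax":0,"ay":0,"az":-0.09,"dx":0.0008,"dy":0.0106,"dz":0,"hand":-1},
    {"ax":0,"ay":0,"az":-0.09,"dx":0.0008,"dy":0.0106,"dz":0,"hand":-1},
    {"ax":0,"ay":0,"az":-0.09,"dx":0.0008,"dy":0.0106,"dz":0,"hand":-1},
    {"ax":0,"ay":0,"az":-0.09,"dx":0.0008,"dy":0.0106,"dz":0,"hand":-1}
  ]
}}

```text
time_s: 14.45
eef_pos: [0.6397, 0.1595, 0.1232]
tool_rot: [0.002, 0.163, 0.987, 0.001]
wrist_force: [0.0, -0.4, 0.2]
grip_width: 0.0194
```

```bash
python3 - <<'E'
from h import *
st();M=cur();print("pan",M[:3,3]+.121*M[:3,0]);go([.5866,.2920,.1228],146.6,14)
E
```

```text
t 14.45 p [0.6397 0.1595 0.1232] yaw 71.24 q [ 0.07  0.7   1.19  0.    1.25 -1.18] w 0.0194 F [ 0.  -0.4  0.2]
pan [0.52508463 0.19841014 0.12277785]
N 14 d [0.0011 0.0109 0.    ] a [ 0.      0.0004 -0.094 ]
```

Emit:
{"method": "drive_tool", "body": {
  "moves": [
    {"ax":0,"ay":0,"az":-0.09,"dx":0.001,"dy":0.0106,"dz":0,"hand":-1},
    {"ax":0,"ay":0,"az":-0.09,"dx":0.001,"dy":0.0106,"dz":0,"hand":-1},
    {"ax":0,"ay":0,"az":-0.09,"dx":0.001,"dy":0.0106,"dz":0,"hand":-1},
    {"ax":0,"ay":0,"az":-0.09,"dx":0.001,"dy":0.0106,"dz":0,"hand":-1},
    {"ax":0,"ay":0,"az":-0.09,"dx":0.001,"dy":0.0106,"dz":0,"hand":-1},
    {"ax":0,"ay":0,"az":-0.09,"dx":0.001,"dy":0.0106,"dz":0,"hand":-1},
    {"ax":0,"ay":0,"az":-0.09,"dx":0.001,"dy":0.0106,"dz":0,"hand":-1},
    {"ax":0,"ay":0,"az":0,"dx":0,"dy":0,"dz":0,"hand":-1}
  ]
}}

```text
time_s: 15.45
eef_pos: [0.6368, 0.2361, 0.1232]
tool_rot: [0.003, -0.159, 0.987, 0.002]
wrist_force: [-0.7, 0.9, 1.0]
grip_width: 0.0192
```

```bash
python3 - <<'E'
from h import *
st();M=cur();print("pan",M[:3,3]+.121*M[:3,0]);go([.5866,.2920,.1228],146.6,6)
E
```

```text
t 15.45 p [0.6368 0.2361 0.1232] yaw 108.33 q [ 0.18  0.74  1.11  0.    1.29 -1.71] w 0.0192 F [-0.7  0.9  1. ]
pan [0.52197255 0.19801597 0.1224712 ]
N 6 d [0.0017 0.0126 0.0001] a [ 1.000e-04  1.100e-03 -1.113e-01]
```

Emit:
{"method": "drive_tool", "body": {
  "moves": [
    {"ax":0,"ay":0.001,"az":-0.094,"dx":0.0013,"dy":0.0106,"dz":0,"hand":-1},
    {"ax":0,"ay":0.001,"az":-0.094,"dx":0.0013,"dy":0.0106,"dz":0,"hand":-1},
    {"ax":0,"ay":0.001,"az":-0.094,"dx":0.0013,"dy":0.0106,"dz":0,"hand":-1},
    {"ax":0,"ay":0.001,"az":-0.094,"dx":0.0013,"dy":0.0106,"dz":0,"hand":-1},
    {"ax":0,"ay":0.001,"az":-0.094,"dx":0.0013,"dy":0.0106,"dz":0,"hand":-1},
    {"ax":0,"ay":0.001,"az":-0.094,"dx":0.0013,"dy":0.0106,"dz":0,"hand":-1},
    {"ax":0,"ay":0,"az":0,"dx":0,"dy":0,"dz":0,"hand":-1},
    {"ax":0,"ay":0,"az":0,"dx":0,"dy":0,"dz":0,"hand":-1}
  ]
}}

```text
time_s: 16.45
eef_pos: [0.5979, 0.2843, 0.1232]
tool_rot: [0.001, -0.425, 0.905, 0.002]
wrist_force: [-0.2, 1.1, -0.3]
grip_width: 0.0193
```

```bash
python3 - <<'E'
from h import *
st();M=cur();print("pan",M[:3,3]+.121*M[:3,0]);go([.5866,.2920,.1228],146.6,2)
E
```

```text
t 16.45 p [0.5979 0.2843 0.1232] yaw 140.26 q [ 0.27  0.7   1.17  0.    1.26 -2.18] w 0.0193 F [-0.2  1.1 -0.3]
pan [0.52050735 0.19127629 0.12283318]
N 2 d [0.0005 0.0068 0.0002] a [ 0.001   0.0017 -0.0553]
```

Emit:
{"method": "drive_tool", "body": {
  "moves": [
    {"ax":0.001,"ay":0.002,"az":-0.055,"dx":0.0005,"dy":0.0068,"dz":0,"hand":-1},
    {"ax":0,"ay":0,"az":-0.055,"dx":0.0005,"dy":0.0068,"dz":0,"hand":-1},
    {"ax":0,"ay":0,"az":0,"dx":0,"dy":0,"dz":0,"hand":-1},
    {"ax":0,"ay":0,"az":0,"dx":0,"dy":0,"dz":0,"hand":0},
    {"ax":0,"ay":0,"az":0,"dx":0,"dy":0,"dz":0,"hand":0},
    {"ax":0,"ay":0,"az":0,"dx":0,"dy":0,"dz":0,"hand":0},
    {"ax":0,"ay":0,"az":0,"dx":0,"dy":0,"dz":-0.02,"hand":0},
    {"ax":0,"ay":0,"az":0,"dx":0,"dy":0,"dz":-0.03,"hand":0}
  ]
}}

```text
time_s: 17.45
eef_pos: [0.5879, 0.2889, 0.1717]
tool_rot: [-0.002, -0.469, 0.883, 0.001]
wrist_force: [0.0, 0.7, 0.0]
grip_width: 0.0429
```

```bash
python3 - <<'E'
from h import *
st()
E
```

```text
t 17.45 p [0.5879 0.2889 0.1717] yaw 145.89 q [ 0.28  0.65  1.14  0.    1.36 -2.27] w 0.0429 F [0.  0.7 0. ]
```

```bash
python3 - <<'E'
from h import *
A=T([.588,.289,.23],145.9);B=T([.57,.06,.28],50);C=T([.50,-.20,.28],-45)
row(A,B,12);row(B,C,12)
E
```

```text
N 12 d [ 0.0061 -0.0207 -0.0042] a [0.     0.     0.1395]
N 12 d [-0.0235 -0.0093  0.    ] a [0.     0.     0.1382]
```

Emit:
{"method": "drive_tool", "body": {
  "moves": [
    {"ax":0,"ay":0,"az":0,"dx":0,"dy":0,"dz":-0.03,"hand":0},
    {"ax":0,"ay":0,"az":0,"dx":0,"dy":0,"dz":-0.03,"hand":0},
    {"ax":0,"ay":0,"az":0.14,"dx":0.006,"dy":-0.021,"dz":-0.004,"hand":0.5},
    {"ax":0,"ay":0,"az":0.14,"dx":0.006,"dy":-0.021,"dz":-0.004,"hand":0.5},
    {"ax":0,"ay":0,"az":0.14,"dx":0.006,"dy":-0.021,"dz":-0.004,"hand":0.5},
    {"ax":0,"ay":0,"az":0.14,"dx":0.006,"dy":-0.021,"dz":-0.004,"hand":0.5},
    {"ax":0,"ay":0,"az":0.14,"dx":0.006,"dy":-0.021,"dz":-0.004,"hand":0.5},
    {"ax":0,"ay":0,"az":0.14,"dx":0.006,"dy":-0.021,"dz":-0.004,"hand":0.5}
  ]
}}

```text
time_s: 18.45
eef_pos: [0.6322, 0.1657, 0.2608]
tool_rot: [0.001, -0.054, 0.999, -0.0]
wrist_force: [0.4, -0.4, -0.5]
grip_width: 0.0637
```

Emit:
{"method": "drive_tool", "body": {
  "moves": [
    {"ax":0,"ay":0,"az":0.14,"dx":0.006,"dy":-0.021,"dz":-0.004,"hand":1},
    {"ax":0,"ay":0,"az":0.14,"dx":0.006,"dy":-0.021,"dz":-0.004,"hand":1},
    {"ax":0,"ay":0,"az":0.14,"dx":0.006,"dy":-0.021,"dz":-0.004,"hand":1},
    {"ax":0,"ay":0,"az":0.14,"dx":0.006,"dy":-0.021,"dz":-0.004,"hand":1},
    {"ax":0,"ay":0,"az":0.14,"dx":0.006,"dy":-0.021,"dz":-0.004,"hand":1},
    {"ax":0,"ay":0,"az":0.14,"dx":0.006,"dy":-0.021,"dz":-0.004,"hand":1},
    {"ax":0,"ay":0,"az":0.14,"dx":-0.0235,"dy":-0.0093,"dz":0,"hand":1},
    {"ax":0,"ay":0,"az":0.14,"dx":-0.0235,"dy":-0.0093,"dz":0,"hand":1}
  ]
}}

```text
time_s: 19.45
eef_pos: [0.5833, 0.0028, 0.2865]
tool_rot: [0.002, 0.503, 0.864, 0.0]
wrist_force: [1.0, -0.2, -0.2]
grip_width: 0.0855
```

```bash
python3 - <<'E'
from h import *
st();go([.50,-.20,.28],-45,10)
E
```

```text
t 19.45 p [0.5833 0.0028 0.2865] yaw 29.54 q [-0.2   0.41  1.21 -0.    1.51 -0.71] w 0.0855 F [ 1.  -0.2 -0.2]
N 10 d [-0.0223 -0.0074  0.0007] a [4.000e-04 1.000e-04 1.301e-01]
```

Emit:
{"method": "drive_tool", "body": {
  "moves": [
    {"ax":0,"ay":0,"az":0.155,"dx":-0.0223,"dy":-0.0074,"dz":0,"hand":1},
    {"ax":0,"ay":0,"az":0.155,"dx":-0.0223,"dy":-0.0074,"dz":0,"hand":1},
    {"ax":0,"ay":0,"az":0.155,"dx":-0.0223,"dy":-0.0074,"dz":0,"hand":1},
    {"ax":0,"ay":0,"az":0.155,"dx":-0.0223,"dy":-0.0074,"dz":0,"hand":1},
    {"ax":0,"ay":0,"az":0.155,"dx":-0.0223,"dy":-0.0074,"dz":0,"hand":1},
    {"ax":0,"ay":0,"az":0.155,"dx":-0.0223,"dy":-0.0074,"dz":0,"hand":1},
    {"ax":0,"ay":0,"az":0.155,"dx":-0.0223,"dy":-0.0074,"dz":0,"hand":1},
    {"ax":0,"ay":0,"az":0.155,"dx":-0.0223,"dy":-0.0074,"dz":0,"hand":1}
  ]
}}

```text
time_s: 20.45
eef_pos: [0.5189, -0.1684, 0.2864]
tool_rot: [0.002, 0.921, 0.389, 0.001]
wrist_force: [-0.1, -0.2, -0.2]
grip_width: 0.0854
```

```bash
python3 - <<'E'
from h import *
st();s=shot("wrist","w7");t=shot("top","top7")
a=cv2.resize(t["img"][165:335,65:345],None,fx=2.2,fy=2.2,interpolation=cv2.INTER_CUBIC)
cv2.imwrite("pics/m7.png",np.vstack([a[:,:616],cv2.copyMakeBorder(cv2.resize(t["img"][170:370,335:585],None,fx=1.1,fy=1.1),0,0,0,616-275,cv2.BORDER_CONSTANT)])[:600])
E
```

```text
t 20.45 p [ 0.5189 -0.1684  0.2864] yaw -44.18 q [-0.53  0.32  1.34 -0.    1.47  0.24] w 0.0854 F [-0.1 -0.2 -0.2]
```

View pics/m7.png

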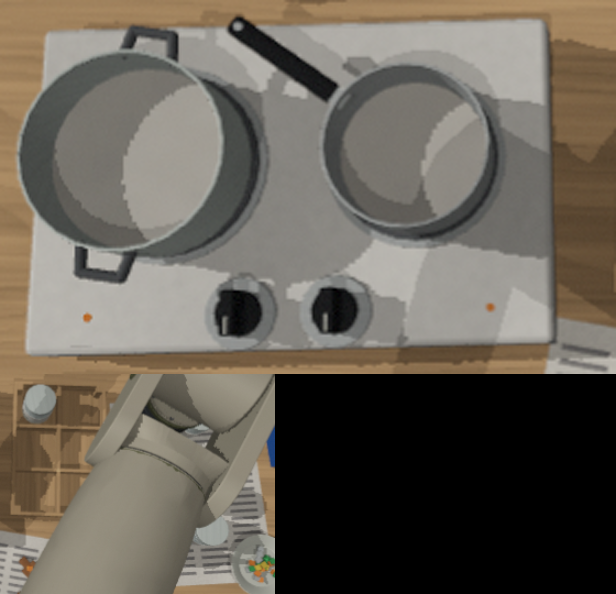

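View pics/w7.png

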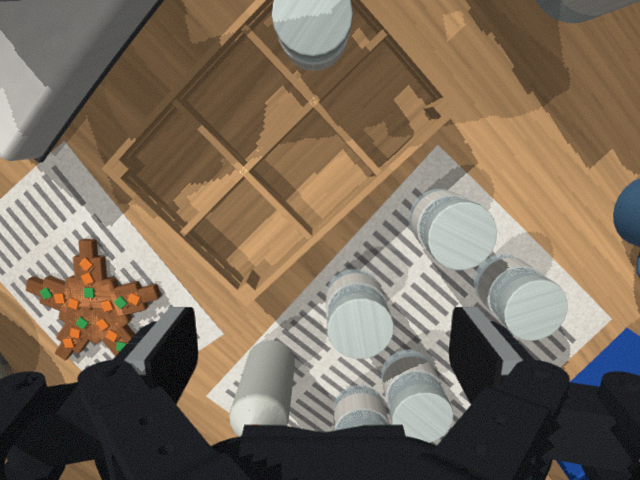

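```bash
python3 - <<'E'
from h import *
np.set_printoptions(precision=4,suppress=True)
t=load("top7");A=lambda u,v:((u+.5)/2.2-.5+65,(v+.5)/2.2-.5+165)
hc=np.array([.4945,.3098]);th=.046;Rh=np.array([[np.cos(th),-np.sin(th)],[np.sin(th),np.cos(th)]])
for n,p,z in(("pan",A(408,147),.155),("end",A(234,19),.148),("root",A(334,95),.148),("stew",A(121,152),.165),("lug",A(153,35),.15),("TL",A(48,36),.07),("TR",A(547,19),.07),("BR",A(552,340),.07),("BL",A(26,352),.07)):
    q=onz(t,p,z)[:2];print(n,q,"hob",(q-hc)@Rh)
s=load("w7")
for n,p,z in(("j1",(457,235),.085),("j3",(360,326),.085),("j2",(530,302),.085),("j4",(422,410),.085),("jp",(312,25),.091),("c+",(314,102),.045),("c-",(243,171),.045),("cBR",(246,291),.045),("cTR",(443,115),.045),("cBL",(111,165),.045)):
    print(n,onz(s,p,z))
E
```

```text
pan [0.5167 0.1876] hob [ 0.0166 -0.1231]
end [0.6329 0.3527] hob [0.1403 0.0365]
root [0.5641 0.2575] hob [ 0.0671 -0.0554]
stew [0.5049 0.4354] hob [0.0162 0.125 ]
lug [0.6156 0.424 ] hob [0.1262 0.1085]
TL [0.6365 0.5635] hob [0.1535 0.2469]
TR [0.6649 0.0705] hob [ 0.1592 -0.2469]
BR [0.3511 0.0578] hob [-0.1548 -0.2452]
BL [0.3293 0.5506] hob [-0.1539  0.2481]
j1 [ 0.5864 -0.2599  0.085 ]
j3 [ 0.4722 -0.2638  0.085 ]
j2 [ 0.5951 -0.3533  0.085 ]
j4 [ 0.4546 -0.3697  0.085 ]
jp [ 0.612  -0.0616  0.091 ]
c+ [ 0.5761 -0.0993  0.045 ]
c- [ 0.4894 -0.0972  0.045 ]
cBR [ 0.4081 -0.1772  0.045 ]
cTR [ 0.6496 -0.1848  0.045 ]
cBL [ 0.4078 -0.0087  0.045 ]
```

```bash
cat >> h.py <<'E'
def lid(s,est,z=.085,r=.03,w=.02,step=.001):
    g=cv2.GaussianBlur(cv2.cvtColor(s["img"],cv2.COLOR_BGR2GRAY).astype(np.float32),(0,0),1)
    gx,gy=cv2.Sobel(g,cv2.CV_32F,1,0),cv2.Sobel(g,cv2.CV_32F,0,1)
    a=np.linspace(0,2*np.pi,90,endpoint=False);ring=np.c_[np.cos(a),np.sin(a),0*a]*r
    best=(-1,)
    for dx in np.arange(-w,w+1e-9,step):
        for dy in np.arange(-w,w+1e-9,step):
            c=np.array([est[0]+dx,est[1]+dy,z]);p=proj(s,c+ring);n=p-p.mean(0);n/=np.linalg.norm(n,axis=1)[:,None]
            m=[p[:,0].astype(np.float32)[None],p[:,1].astype(np.float32)[None]]
            v=cv2.remap(gx,*m,cv2.INTER_LINEAR)[0]*n[:,0]+cv2.remap(gy,*m,cv2.INTER_LINEAR)[0]*n[:,1]
            sc=np.mean(np.minimum(np.abs(v),60))
            if sc>best[0]: best=(sc,c[0],c[1])
    return np.round(best,4)
E
python3 - <<'E'
from h import *
s=load("w7");t=load("top0")
for n,e in(("j1",(.5864,-.26)),("j3",(.472,-.264)),("j2",(.595,-.355)),("j4",(.4546,-.37))):print(n,lid(s,e),lid(t,e,w=.035))
print("jp",lid(s,(.615,-.06),.091),lid(t,(.615,-.056),.091))
t=load("top7");print("j5",lid(t,(.378,-.372)),lid(load("top0"),(.378,-.372)))
go([.586,-.26,.16],-45,6)
E
```

```text
j1 [54.0424  0.5894 -0.264 ] [48.4394  0.5914 -0.265 ]
j3 [52.3547  0.468  -0.266 ] [51.1193  0.47   -0.265 ]
j2 [59.0539  0.594  -0.363 ] [45.9557  0.598  -0.365 ]
j4 [48.257   0.4486 -0.377 ] [54.7568  0.4846 -0.374 ]
jp [36.     0.618 -0.055] [ 5.79452e+01  6.17000e-01 -5.10000e-02]
j5 [41.8323  0.363  -0.38  ] [55.7627  0.378  -0.372 ]
N 6 d [-0.003   0.0186  0.0212] a [0.0008 0.     0.0027]
```

Emit:
{"method": "drive_tool", "body": {
  "moves": [
    {"ax":0.001,"ay":0,"az":0.003,"dx":-0.003,"dy":0.0195,"dz":0.022,"hand":1},
    {"ax":0.001,"ay":0,"az":0.003,"dx":-0.003,"dy":0.0195,"dz":0.022,"hand":1},
    {"ax":0.001,"ay":0,"az":0.003,"dx":-0.003,"dy":0.0195,"dz":0.022,"hand":1},
    {"ax":0.001,"ay":0,"az":0.003,"dx":-0.003,"dy":0.0195,"dz":0.022,"hand":1},
    {"ax":0.001,"ay":0,"az":0.003,"dx":-0.003,"dy":0.0195,"dz":0.022,"hand":1},
    {"ax":0.001,"ay":0,"az":0.003,"dx":-0.003,"dy":0.0195,"dz":0.022,"hand":1},
    {"ax":0,"ay":0,"az":0,"dx":0,"dy":0,"dz":0,"hand":1},
    {"ax":0,"ay":0,"az":0,"dx":0,"dy":0,"dz":0,"hand":1}
  ]
}}

```text
time_s: 21.55
eef_pos: [0.5968, -0.2631, 0.1526]
tool_rot: [0.001, 0.92, 0.392, 0.002]
wrist_force: [0.1, -0.4, 0.9]
grip_width: 0.0851
```

```bash
cat >> h.py <<'E'
def jar(e,name,z=.052,N=5):
    st();s=shot("wrist",name);b=lid(s,e,w=.016);print("lid",b)
    go([b[1],b[2],z],-45,N)
E
python3 - <<'E'
from h import *
jar((.590,-.2645),"j1")
E
```

```text
t 21.55 p [ 0.5968 -0.2631  0.1526] yaw -43.87 q [-0.6   0.66  1.18  0.    1.3   0.17] w 0.0851 F [ 0.1 -0.4  0.9]
lid [45.0962  0.589  -0.2635]
N 5 d [-0.0012 -0.0011  0.0201] a [ 0.0005 -0.0004  0.0039]
```

Emit:
{"method": "drive_tool", "body": {
  "moves": [
    {"ax":0,"ay":0,"az":-0.001,"dx":-0.0012,"dy":-0.0011,"dz":0.02,"hand":1},
    {"ax":0,"ay":0,"az":-0.001,"dx":-0.0012,"dy":-0.0011,"dz":0.02,"hand":1},
    {"ax":0,"ay":0,"az":0,"dx":-0.0012,"dy":-0.0011,"dz":0.02,"hand":1},
    {"ax":0,"ay":0,"az":0,"dx":-0.0012,"dy":-0.0011,"dz":0.02,"hand":1},
    {"ax":0,"ay":0,"az":0,"dx":-0.0012,"dy":-0.0011,"dz":0.018,"hand":1},
    {"ax":0,"ay":0,"az":0,"dx":0,"dy":0,"dz":0,"hand":-1},
    {"ax":0,"ay":0,"az":0,"dx":0,"dy":0,"dz":0,"hand":-1},
    {"ax":0,"ay":0,"az":0,"dx":0,"dy":0,"dz":0,"hand":-1}
  ],
  "newtons": 45
}}

```text
time_s: 22.6
eef_pos: [0.5917, -0.2621, 0.0612]
tool_rot: [0.006, 0.918, 0.396, 0.005]
wrist_force: [0.5, -0.4, -3.4]
grip_width: 0.0586
```

```bash
python3 - <<'E'
from h import *
st()
A=cur();L=A.copy();L[2,3]+=.12
row(L,T([.6185,-.143,L[2,3]],-45),6)
E
```

```text
t 22.6 p [ 0.5917 -0.2621  0.0612] yaw -43.4 q [-0.6   0.73  1.3   0.    1.09  0.16] w 0.0586 F [ 0.5 -0.4 -3.4]
N 6 d [ 0.0174 -0.0106 -0.0001] a [ 0.0027 -0.0008  0.0047]
```

Emit:
{"method": "drive_tool", "body": {
  "moves": [
    {"ax":0,"ay":0,"az":0,"dx":0,"dy":0,"dz":-0.02,"hand":-1},
    {"ax":0,"ay":0,"az":0,"dx":0,"dy":0,"dz":-0.03,"hand":-1},
    {"ax":0,"ay":0,"az":0,"dx":0,"dy":0,"dz":-0.035,"hand":-1},
    {"ax":0,"ay":0,"az":0,"dx":0.01,"dy":-0.007,"dz":-0.025,"hand":-1},
    {"ax":0,"ay":0,"az":0,"dx":0.03,"dy":-0.018,"dz":0,"hand":-1},
    {"ax":0,"ay":0,"az":0,"dx":0.03,"dy":-0.018,"dz":0,"hand":-1},
    {"ax":0,"ay":0,"az":0,"dx":0.025,"dy":-0.015,"dz":0,"hand":-1},
    {"ax":0,"ay":0,"az":0,"dx":0,"dy":0,"dz":0,"hand":-1}
  ]
}}

```text
time_s: 23.6
eef_pos: [0.6128, -0.1488, 0.1746]
tool_rot: [0.005, 0.919, 0.395, 0.005]
wrist_force: [-0.0, -0.1, -2.2]
grip_width: 0.0585
```

```bash
python3 - <<'E'
from h import *
st();go([.6185,-.143,.18],-45,1);s=shot("wrist","p1")
cv2.imwrite("pics/p1.png",s["img"])
E
```

```text
t 23.6 p [ 0.6128 -0.1488  0.1746] yaw -43.45 q [-0.42  0.58  1.24  0.    1.3   0.33] w 0.0585 F [-0.  -0.1 -2.2]
N 1 d [ 0.0082  0.0002 -0.0053] a [ 0.0132 -0.0049  0.0271]
```

View pics/p1.png

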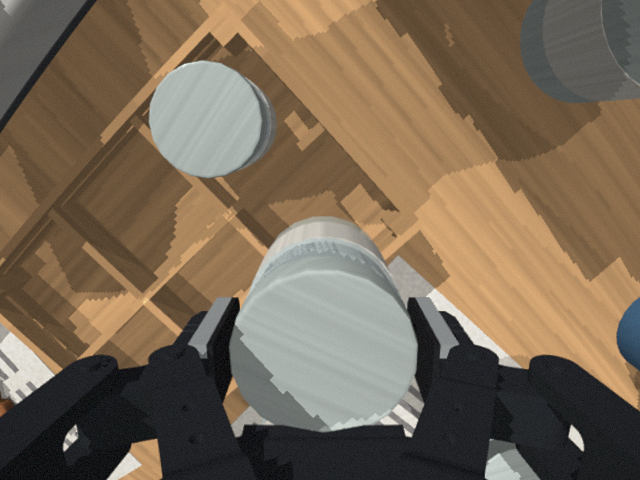

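```bash
python3 - <<'E'
from h import *
s=load("p1")
print("c+",onz(s,(239,212),.045),"c-",onz(s,(147,297),.045),"jp",lid(s,(.6175,-.053),.091),"held z",lid(s,(.6128,-.1488),.1746+.0238,w=.008))
print(proj(s,[[.6185,-.143,.006],[.575,-.0975,.045],[.487,-.0965,.045]]))
E
```

```text
c+ [ 0.58467912 -0.10143015  0.045     ] c- [ 0.49590477 -0.09823306  0.045     ] jp [47.2012  0.6185 -0.057 ] held z [34.5729  0.6098 -0.1508]
[[320.93023065 211.39435705]
 [224.32532384 217.86189474]
 [136.98728375 303.52663545]]
```

```bash
cat > fit.py <<'E'
from h import *
from scipy.optimize import minimize
def segs():
    S=[]
    X=[-.135,-.129,-.047,-.041,.041,.047,.129,.135];Y=[-.0925,-.0865,-.003,.003,.0865,.0925]
    for x in X: S.append(((x,-.0925),(x,.0925)))
    for y in Y: S.append(((-.135,y),(.135,y)))
    P=[];N=[]
    for a,b in S:
        a,b=np.array(a),np.array(b);n=np.array([-(b-a)[1],(b-a)[0]]);n/=np.linalg.norm(n)
        for t in np.linspace(.03,.97,60): P.append(a+t*(b-a));N.append(n)
    return np.array(P),np.array(N)
P,Nn=segs()
def score(v,g,s):
    c,si=np.cos(v[2]),np.sin(v[2]);Rm=np.array([[c,-si],[si,c]])
    w=P@Rm.T+v[:2];w2=(P+Nn*.001)@Rm.T+v[:2]
    p=proj(s,np.c_[w,np.full(len(w),.045)]);q=proj(s,np.c_[w2,np.full(len(w),.045)]);n=q-p;n/=np.linalg.norm(n,axis=1)[:,None]
    m=[p[:,0].astype(np.float32)[None],p[:,1].astype(np.float32)[None]]
    r=cv2.remap(g[0],*m,cv2.INTER_LINEAR)[0]*n[:,0]+cv2.remap(g[1],*m,cv2.INTER_LINEAR)[0]*n[:,1]
    return -np.mean(np.minimum(np.abs(r),60))
for f in("top0","w7","p1"):
    s=load(f);im=cv2.GaussianBlur(cv2.cvtColor(s["img"],cv2.COLOR_BGR2GRAY).astype(np.float32),(0,0),1)
    g=(cv2.Sobel(im,cv2.CV_32F,1,0),cv2.Sobel(im,cv2.CV_32F,0,1))
    c=[]
    for x in np.arange(.515,.551,.003):
        for y in np.arange(-.11,-.084,.003):
            for a in(-.04,-.02,0,.02): c.append((score((x,y,a),g,s),x,y,a))
    c.sort();R_=[minimize(score,k[1:],args=(g,s),method="Nelder-Mead",options=dict(initial_simplex=np.array(k[1:])+np.array([[0,0,0],[.003,0,0],[0,.003,0],[0,0,.02]]))) for k in c[:6]]
    b=min(R_,key=lambda r:r.fun);print(f,b.x,b.fun)
E
python3 fit.py
```

```text
top0 [ 0.52486352 -0.09627092 -0.01660149] -45.89798100262737
w7 [ 0.53271586 -0.09759338 -0.01150308] -40.902182860242306
p1 [ 0.53299769 -0.0976808  -0.01059808] -25.86705543612567
```

Emit:
{"method": "drive_tool", "body": {
  "moves": [
    {"ax":0,"ay":0,"az":0,"dx":0.005,"dy":0.0005,"dz":0,"hand":-1},
    {"ax":0,"ay":0,"az":0,"dx":0.004,"dy":0.0005,"dz":0,"hand":-1},
    {"ax":0,"ay":0,"az":0,"dx":0,"dy":0,"dz":0.02,"hand":-1},
    {"ax":0,"ay":0,"az":0,"dx":0,"dy":0,"dz":0.02,"hand":-1},
    {"ax":0,"ay":0,"az":0,"dx":0,"dy":0,"dz":0.02,"hand":-1},
    {"ax":0,"ay":0,"az":0,"dx":0,"dy":0,"dz":0.02,"hand":-1},
    {"ax":0,"ay":0,"az":0,"dx":0,"dy":0,"dz":0.012,"hand":-1},
    {"ax":0,"ay":0,"az":0,"dx":0,"dy":0,"dz":0.005,"hand":-1}
  ]
}}

```text
time_s: 24.65
eef_pos: [0.622, -0.149, 0.0751]
tool_rot: [0.006, 0.92, 0.392, 0.005]
wrist_force: [0.4, 0.6, -2.7]
grip_width: 0.0584
```

```bash
python3 - <<'E'
from h import *
st();go([.6195,-.1433,.068],-43.5,3)
E
```

```text
t 24.65 p [ 0.622  -0.149   0.0751] yaw -43.83 q [-0.42  0.7   1.32 -0.    1.11  0.35] w 0.0584 F [ 0.4  0.6 -2.7]
N 3 d [ 0.0008 -0.0019  0.0024] a [ 0.0052 -0.0015 -0.0019]
```

Emit:
{"method": "drive_tool", "body": {
  "moves": [
    {"ax":0,"ay":0,"az":0,"dx":0.0008,"dy":-0.002,"dz":0.001,"hand":-1},
    {"ax":0,"ay":0,"az":0,"dx":0.0008,"dy":-0.002,"dz":0.003,"hand":-1},
    {"ax":0,"ay":0,"az":0,"dx":0,"dy":0,"dz":0.002,"hand":-1},
    {"ax":0,"ay":0,"az":0,"dx":0,"dy":0,"dz":0.0015,"hand":-1},
    {"ax":0,"ay":0,"az":0,"dx":0,"dy":0,"dz":0,"hand":0.7},
    {"ax":0,"ay":0,"az":0,"dx":0,"dy":0,"dz":0,"hand":0.7},
    {"ax":0,"ay":0,"az":0,"dx":0,"dy":0,"dz":0,"hand":0.7},
    {"ax":0,"ay":0,"az":0,"dx":0,"dy":0,"dz":-0.02,"hand":0.7}
  ]
}}

```text
time_s: 25.65
eef_pos: [0.6207, -0.1452, 0.0892]
tool_rot: [0.007, 0.92, 0.392, 0.006]
wrist_force: [0.3, 0.5, 0.4]
grip_width: 0.0725
```

```bash
python3 - <<'E'
from h import *
st()
A=cur();A[2,3]=.15;row(A,T([.594,-.363,.15],-45),8)
E
```

```text
t 25.65 p [ 0.6207 -0.1452  0.0892] yaw -43.84 q [-0.41  0.68  1.32 -0.    1.13  0.35] w 0.0725 F [0.3 0.5 0.4]
N 8 d [-0.0218  0.0166  0.0001] a [ 0.0023 -0.0007  0.0025]
```

Emit:
{"method": "drive_tool", "body": {
  "moves": [
    {"ax":0,"ay":0,"az":0,"dx":0,"dy":0,"dz":-0.03,"hand":1},
    {"ax":0,"ay":0,"az":0,"dx":0,"dy":0,"dz":-0.03,"hand":1},
    {"ax":0.003,"ay":-0.001,"az":0.003,"dx":-0.029,"dy":0.022,"dz":0,"hand":1},
    {"ax":0.003,"ay":-0.001,"az":0.003,"dx":-0.029,"dy":0.022,"dz":0,"hand":1},
    {"ax":0.003,"ay":-0.001,"az":0.003,"dx":-0.029,"dy":0.022,"dz":0,"hand":1},
    {"ax":0.003,"ay":-0.001,"az":0.003,"dx":-0.029,"dy":0.022,"dz":0,"hand":1},
    {"ax":0.003,"ay":-0.001,"az":0.003,"dx":-0.029,"dy":0.022,"dz":0,"hand":1},
    {"ax":0.003,"ay":-0.001,"az":0.003,"dx":-0.024,"dy":0.018,"dz":0,"hand":1}
  ]
}}

```text
time_s: 26.65
eef_pos: [0.5943, -0.3598, 0.1564]
tool_rot: [0.002, 0.923, 0.385, 0.002]
wrist_force: [-0.1, 0.9, 0.5]
grip_width: 0.0854
```

Emit:
{"method": "drive_tool", "body": {
  "moves": [
    {"ax":0,"ay":0,"az":0,"dx":0,"dy":0,"dz":0,"hand":1},
    {"ax":0,"ay":0,"az":0,"dx":0,"dy":0,"dz":0,"hand":1},
    {"ax":0,"ay":0,"az":0,"dx":0,"dy":0,"dz":0,"hand":1},
    {"ax":0,"ay":0,"az":0,"dx":0,"dy":0,"dz":0,"hand":1},
    {"ax":0,"ay":0,"az":0,"dx":0,"dy":0,"dz":0,"hand":1},
    {"ax":0,"ay":0,"az":0,"dx":0,"dy":0,"dz":0,"hand":1},
    {"ax":0,"ay":0,"az":0,"dx":0,"dy":0,"dz":0,"hand":1},
    {"ax":0,"ay":0,"az":0,"dx":0,"dy":0,"dz":0,"hand":1}
  ]
}}

```text
time_s: 27.65
eef_pos: [0.5948, -0.3585, 0.1567]
tool_rot: [0.003, 0.923, 0.386, 0.002]
wrist_force: [0.5, -0.6, 0.1]
grip_width: 0.0855
```

```bash
python3 - <<'E'
from h import *
jar((.594,-.363),"j2",z=.058)
t=shot("top","t2");print("A jar",lid(t,(.62,-.145),.091))
E
```

```text
t 27.65 p [ 0.5948 -0.3585  0.1567] yaw -44.63 q [-0.71  0.75  1.    0.    1.38  0.07] w 0.0855 F [ 0.5 -0.6  0.1]
lid [44.4549  0.593  -0.364 ]
N 5 d [-0.001   0.0005  0.0197] a [ 0.0012 -0.0004  0.0013]
A jar [59.7417  0.618  -0.147 ]
```

Emit:
{"method": "drive_tool", "body": {
  "moves": [
    {"ax":0.001,"ay":0,"az":0,"dx":-0.001,"dy":0.0005,"dz":0.02,"hand":1},
    {"ax":0.001,"ay":0,"az":0,"dx":-0.001,"dy":0.0005,"dz":0.02,"hand":1},
    {"ax":0.001,"ay":0,"az":0,"dx":-0.001,"dy":0.0005,"dz":0.02,"hand":1},
    {"ax":0.001,"ay":0,"az":0,"dx":-0.001,"dy":0.0005,"dz":0.02,"hand":1},
    {"ax":0.001,"ay":0,"az":0,"dx":-0.001,"dy":0.0005,"dz":0.017,"hand":1},
    {"ax":0,"ay":0,"az":0,"dx":0,"dy":0,"dz":0,"hand":-1},
    {"ax":0,"ay":0,"az":0,"dx":0,"dy":0,"dz":0,"hand":-1},
    {"ax":0,"ay":0,"az":0,"dx":0,"dy":0,"dz":0,"hand":-1}
  ]
}}

```text
time_s: 28.75
eef_pos: [0.5941, -0.365, 0.057]
tool_rot: [0.001, 0.923, 0.386, 0.002]
wrist_force: [0.2, -0.5, -3.0]
grip_width: 0.0589
```

```bash
python3 - <<'E'
from h import *
st()
A=cur();L=A.copy();L[2,3]+=.12
row(L,T([.5325,-.0527,L[2,3]],-45),9)
E
```

```text
t 28.75 p [ 0.5941 -0.365   0.057 ] yaw -44.65 q [-0.72  0.85  1.09  0.    1.2   0.06] w 0.0589 F [ 0.2 -0.5 -3. ]
N 9 d [ 0.0198 -0.0293 -0.    ] a [ 0.0004 -0.0002  0.0007]
```

Emit:
{"method": "drive_tool", "body": {
  "moves": [
    {"ax":0,"ay":0,"az":0,"dx":0,"dy":0,"dz":-0.02,"hand":-1},
    {"ax":0,"ay":0,"az":0,"dx":0,"dy":0,"dz":-0.035,"hand":-1},
    {"ax":0,"ay":0,"az":0,"dx":0,"dy":0,"dz":-0.035,"hand":-1},
    {"ax":0,"ay":0,"az":0,"dx":0,"dy":0,"dz":-0.03,"hand":-1},
    {"ax":0,"ay":0,"az":0,"dx":0.02,"dy":-0.029,"dz":0,"hand":-1},
    {"ax":0,"ay":0,"az":0,"dx":0.02,"dy":-0.029,"dz":0,"hand":-1},
    {"ax":0,"ay":0,"az":0,"dx":0.02,"dy":-0.029,"dz":0,"hand":-1},
    {"ax":0,"ay":0,"az":0,"dx":0.02,"dy":-0.029,"dz":0,"hand":-1}
  ]
}}

```text
time_s: 29.75
eef_pos: [0.5665, -0.2245, 0.1909]
tool_rot: [0.006, 0.923, 0.384, 0.004]
wrist_force: [0.6, -0.1, -2.7]
grip_width: 0.0588
```

Emit:
{"method": "drive_tool", "body": {
  "moves": [
    {"ax":0,"ay":0,"az":0,"dx":0.02,"dy":-0.029,"dz":0,"hand":-1},
    {"ax":0,"ay":0,"az":0,"dx":0.02,"dy":-0.029,"dz":0,"hand":-1},
    {"ax":0,"ay":0,"az":0,"dx":0.02,"dy":-0.029,"dz":0,"hand":-1},
    {"ax":0,"ay":0,"az":0,"dx":0.02,"dy":-0.029,"dz":0,"hand":-1},
    {"ax":0,"ay":0,"az":0,"dx":0.008,"dy":-0.012,"dz":0,"hand":-1},
    {"ax":0,"ay":0,"az":0,"dx":0,"dy":0,"dz":0,"hand":-1},
    {"ax":0,"ay":0,"az":0,"dx":0,"dy":0,"dz":0,"hand":-1},
    {"ax":0,"ay":0,"az":0,"dx":0,"dy":0,"dz":0,"hand":-1}
  ]
}}

```text
time_s: 30.75
eef_pos: [0.5372, -0.0674, 0.1985]
tool_rot: [0.01, 0.923, 0.385, 0.008]
wrist_force: [1.0, 0.1, -3.3]
grip_width: 0.0588
```

```bash
python3 - <<'E'
from h import *
st();go([.5325,-.0527,.063],-45,7)
E
```

```text
t 30.75 p [ 0.5372 -0.0674  0.1985] yaw -44.76 q [-0.34  0.36  1.52 -0.    1.24  0.44] w 0.0588 F [ 1.   0.1 -3.3]
N 7 d [ 0.0009 -0.0022  0.0193] a [ 0.0034 -0.001   0.0006]
```

Emit:
{"method": "drive_tool", "body": {
  "moves": [
    {"ax":0.006,"ay":-0.003,"az":0,"dx":0.0032,"dy":-0.007,"dz":0,"hand":-1},
    {"ax":0.006,"ay":-0.003,"az":0,"dx":0.003,"dy":-0.006,"dz":0.01,"hand":-1},
    {"ax":0.006,"ay":0,"az":0,"dx":0,"dy":0,"dz":0.02,"hand":-1},
    {"ax":0.005,"ay":0,"az":0,"dx":0,"dy":0,"dz":0.02,"hand":-1},
    {"ax":0,"ay":0,"az":0,"dx":0,"dy":0,"dz":0.02,"hand":-1},
    {"ax":0,"ay":0,"az":0,"dx":0,"dy":0,"dz":0.02,"hand":-1},
    {"ax":0,"ay":0,"az":0,"dx":0,"dy":0,"dz":0.02,"hand":-1},
    {"ax":0,"ay":0,"az":0,"dx":0,"dy":0,"dz":0.01,"hand":-1}
  ]
}}

```text
time_s: 31.75
eef_pos: [0.5308, -0.052, 0.0707]
tool_rot: [-0.002, 0.923, 0.384, -0.001]
wrist_force: [-0.1, -0.3, -2.2]
grip_width: 0.0589
```

```bash
python3 - <<'E'
from h import *
st();go([.5325,-.0527,.063],-45,3)
E
```

```text
t 31.75 p [ 0.5308 -0.052   0.0707] yaw -44.8 q [-0.32  0.51  1.66  0.    0.97  0.46] w 0.0589 F [-0.1 -0.3 -2.2]
N 3 d [0.0002 0.0006 0.0026] a [-0.0014  0.0004  0.0012]
```

Emit:
{"method": "drive_tool", "body": {
  "moves": [
    {"ax":0,"ay":0,"az":0,"dx":0,"dy":0.0005,"dz":0.003,"hand":-1},
    {"ax":0,"ay":0,"az":0,"dx":0,"dy":0.0005,"dz":0.003,"hand":-1},
    {"ax":0,"ay":0,"az":0,"dx":0,"dy":0,"dz":0.0015,"hand":-1},
    {"ax":0,"ay":0,"az":0,"dx":0,"dy":0,"dz":0,"hand":0.7},
    {"ax":0,"ay":0,"az":0,"dx":0,"dy":0,"dz":0,"hand":0.7},
    {"ax":0,"ay":0,"az":0,"dx":0,"dy":0,"dz":0,"hand":0.7},
    {"ax":0,"ay":0,"az":0,"dx":0,"dy":0,"dz":-0.02,"hand":0.7},
    {"ax":0,"ay":0,"az":0,"dx":0,"dy":0,"dz":-0.03,"hand":0.7}
  ]
}}

```text
time_s: 32.75
eef_pos: [0.532, -0.0527, 0.1145]
tool_rot: [-0.002, 0.923, 0.384, -0.001]
wrist_force: [-0.8, -0.5, 0.1]
grip_width: 0.0724
```

```bash
python3 - <<'E'
from h import *
st()
A=cur();A[2,3]=.15;row(A,T([.469,-.266,.15],-45),6)
E
```

```text
t 32.75 p [ 0.532  -0.0527  0.1145] yaw -44.8 q [-0.32  0.46  1.62  0.    1.07  0.46] w 0.0724 F [-0.8 -0.5  0.1]
N 6 d [-0.0326  0.0176 -0.    ] a [-0.0007  0.0002  0.0006]
```

Emit:
{"method": "drive_tool", "body": {
  "moves": [
    {"ax":0,"ay":0,"az":0,"dx":0,"dy":0,"dz":-0.03,"hand":1},
    {"ax":0,"ay":0,"az":0,"dx":-0.02,"dy":0.011,"dz":-0.005,"hand":1},
    {"ax":0,"ay":0,"az":0,"dx":-0.033,"dy":0.0176,"dz":0,"hand":1},
    {"ax":0,"ay":0,"az":0,"dx":-0.033,"dy":0.0176,"dz":0,"hand":1},
    {"ax":0,"ay":0,"az":0,"dx":-0.033,"dy":0.0176,"dz":0,"hand":1},
    {"ax":0,"ay":0,"az":0,"dx":-0.033,"dy":0.0176,"dz":0,"hand":1},
    {"ax":0,"ay":0,"az":0,"dx":-0.033,"dy":0.0176,"dz":0,"hand":1},
    {"ax":0,"ay":0,"az":0,"dx":-0.008,"dy":0.004,"dz":0,"hand":1}
  ]
}}

```text
time_s: 33.75
eef_pos: [0.4692, -0.2686, 0.1552]
tool_rot: [0.002, 0.923, 0.385, 0.002]
wrist_force: [-0.7, 1.2, 0.4]
grip_width: 0.0856
```

```bash
python3 - <<'E'
from h import *
jar((.469,-.266),"j3",z=.058)
E
```

```text
t 33.75 p [ 0.4692 -0.2686  0.1552] yaw -44.67 q [-0.74  0.41  1.56  0.    1.16  0.04] w 0.0856 F [-0.7  1.2  0.4]
lid [42.7014  0.468  -0.266 ]
N 5 d [ 0.0002 -0.0006  0.0194] a [ 0.001  -0.0004  0.0012]
```

Emit:
{"method": "drive_tool", "body": {
  "moves": [
    {"ax":0.001,"ay":0,"az":0,"dx":0,"dy":-0.0005,"dz":0.02,"hand":1},
    {"ax":0.001,"ay":0,"az":0,"dx":0,"dy":-0.0005,"dz":0.02,"hand":1},
    {"ax":0.001,"ay":0,"az":0,"dx":0,"dy":-0.0005,"dz":0.02,"hand":1},
    {"ax":0.001,"ay":0,"az":0,"dx":0,"dy":-0.0005,"dz":0.02,"hand":1},
    {"ax":0.001,"ay":0,"az":0,"dx":0,"dy":-0.0005,"dz":0.015,"hand":1},
    {"ax":0,"ay":0,"az":0,"dx":0,"dy":0,"dz":0,"hand":-1},
    {"ax":0,"ay":0,"az":0,"dx":0,"dy":0,"dz":0,"hand":-1},
    {"ax":0,"ay":0,"az":0,"dx":0,"dy":0,"dz":0,"hand":-1}
  ]
}}

```text
time_s: 34.8
eef_pos: [0.4713, -0.2617, 0.0602]
tool_rot: [0.001, 0.922, 0.388, 0.002]
wrist_force: [0.5, 0.2, -3.4]
grip_width: 0.0584
```

```bash
python3 - <<'E'
from h import *
st()
A=cur();L=A.copy();L[2,3]+=.12
row(L,T([.4445,-.0517,L[2,3]],-45),7)
E
```

```text
t 34.8 p [ 0.4713 -0.2617  0.0602] yaw -44.34 q [-0.73  0.54  1.65  0.    0.95  0.05] w 0.0584 F [ 0.5  0.2 -3.4]
N 7 d [ 0.0187 -0.0238 -0.    ] a [ 0.0006 -0.0005  0.0016]
```

Place height for this jar is TCP 0.0665.

Emit:
{"method": "drive_tool", "body": {
  "moves": [
    {"ax":0,"ay":0,"az":0,"dx":0,"dy":0,"dz":-0.02,"hand":-1},
    {"ax":0,"ay":0,"az":0,"dx":0,"dy":0,"dz":-0.035,"hand":-1},
    {"ax":0,"ay":0,"az":0,"dx":0,"dy":0,"dz":-0.035,"hand":-1},
    {"ax":0,"ay":0,"az":0,"dx":0,"dy":0,"dz":-0.02,"hand":-1},
    {"ax":0,"ay":0,"az":0,"dx":0.0187,"dy":-0.024,"dz":0,"hand":-1},
    {"ax":0,"ay":0,"az":0,"dx":0.0187,"dy":-0.024,"dz":0,"hand":-1},
    {"ax":0,"ay":0,"az":0,"dx":0.0187,"dy":-0.024,"dz":0,"hand":-1},
    {"ax":0,"ay":0,"az":0,"dx":0.0187,"dy":-0.024,"dz":0,"hand":-1}
  ]
}}

```text
time_s: 35.8
eef_pos: [0.4524, -0.1377, 0.1742]
tool_rot: [-0.0, 0.922, 0.386, 0.002]
wrist_force: [0.6, 0.8, -3.6]
grip_width: 0.0586
```

Emit:
{"method": "drive_tool", "body": {
  "moves": [
    {"ax":0,"ay":0,"az":0,"dx":0.0187,"dy":-0.024,"dz":0,"hand":-1},
    {"ax":0,"ay":0,"az":0,"dx":0.0187,"dy":-0.024,"dz":0,"hand":-1},
    {"ax":0,"ay":0,"az":0,"dx":0.0187,"dy":-0.024,"dz":0,"hand":-1},
    {"ax":0,"ay":0,"az":0,"dx":0,"dy":0,"dz":0,"hand":-1},
    {"ax":0,"ay":0,"az":0,"dx":0,"dy":0,"dz":0,"hand":-1},
    {"ax":0,"ay":0,"az":0,"dx":0,"dy":0,"dz":0,"hand":-1},
    {"ax":0,"ay":0,"az":0,"dx":0,"dy":0,"dz":0,"hand":-1},
    {"ax":0,"ay":0,"az":0,"dx":0,"dy":0,"dz":0,"hand":-1}
  ]
}}

```text
time_s: 36.8
eef_pos: [0.4386, -0.0442, 0.1749]
tool_rot: [-0.001, 0.922, 0.386, 0.002]
wrist_force: [-0.0, -0.2, -3.4]
grip_width: 0.0588
```

```bash
python3 - <<'E'
from h import *
st();go([.4445,-.0517,.0665],-45,7)
E
```

```text
t 36.8 p [ 0.4386 -0.0442  0.1749] yaw -44.57 q [-0.37  0.18  1.82  0.    1.14  0.41] w 0.0588 F [-0.  -0.2 -3.4]
N 7 d [-0.0002  0.0014  0.0155] a [-0.0001 -0.0005  0.0011]
```

Emit:
{"method": "drive_tool", "body": {
  "moves": [
    {"ax":0,"ay":0,"az":0,"dx":-0.0005,"dy":0.005,"dz":0,"hand":-1},
    {"ax":0,"ay":0,"az":0,"dx":-0.0005,"dy":0.0045,"dz":0.005,"hand":-1},
    {"ax":0,"ay":0,"az":0,"dx":0,"dy":0,"dz":0.02,"hand":-1},
    {"ax":0,"ay":0,"az":0,"dx":0,"dy":0,"dz":0.02,"hand":-1},
    {"ax":0,"ay":0,"az":0,"dx":0,"dy":0,"dz":0.02,"hand":-1},
    {"ax":0,"ay":0,"az":0,"dx":0,"dy":0,"dz":0.02,"hand":-1},
    {"ax":0,"ay":0,"az":0,"dx":0,"dy":0,"dz":0.012,"hand":-1},
    {"ax":0,"ay":0,"az":0,"dx":0,"dy":0,"dz":0.004,"hand":-1}
  ]
}}

```text
time_s: 37.8
eef_pos: [0.4467, -0.0536, 0.0696]
tool_rot: [-0.0, 0.923, 0.386, 0.002]
wrist_force: [0.0, -0.9, -3.5]
grip_width: 0.0587
```

```bash
python3 - <<'E'
from h import *
st();go([.4445,-.0517,.0665],-45,3)
E
```

```text
t 37.8 p [ 0.4467 -0.0536  0.0696] yaw -44.65 q [-0.38  0.36  1.91  0.    0.87  0.39] w 0.0587 F [ 0.  -0.9 -3.5]
N 3 d [-0.0001 -0.001   0.001 ] a [ 0.0002 -0.0013  0.0021]
```

Emit:
{"method": "drive_tool", "body": {
  "moves": [
    {"ax":0,"ay":0,"az":0,"dx":0,"dy":-0.001,"dz":0.0015,"hand":-1},
    {"ax":0,"ay":0,"az":0,"dx":0,"dy":-0.001,"dz":0.0015,"hand":-1},
    {"ax":0,"ay":0,"az":0,"dx":0,"dy":0,"dz":0.0015,"hand":-1},
    {"ax":0,"ay":0,"az":0,"dx":0,"dy":0,"dz":0,"hand":0.7},
    {"ax":0,"ay":0,"az":0,"dx":0,"dy":0,"dz":0,"hand":0.7},
    {"ax":0,"ay":0,"az":0,"dx":0,"dy":0,"dz":0,"hand":0.7},
    {"ax":0,"ay":0,"az":0,"dx":0,"dy":0,"dz":-0.02,"hand":0.7},
    {"ax":0,"ay":0,"az":0,"dx":0,"dy":0,"dz":-0.03,"hand":0.7}
  ]
}}

```text
time_s: 38.8
eef_pos: [0.4455, -0.0525, 0.1167]
tool_rot: [-0.0, 0.923, 0.386, 0.002]
wrist_force: [1.5, -0.1, -0.0]
grip_width: 0.0726
```

```bash
python3 - <<'E'
from h import *
st()
A=cur();A[2,3]=.15;row(A,T([.449,-.375,.15],-45),9)
E
```

```text
t 38.8 p [ 0.4455 -0.0525  0.1167] yaw -44.65 q [-0.38  0.28  1.87  0.    0.99  0.4 ] w 0.0726 F [ 1.5 -0.1 -0. ]
N 9 d [-0.0252  0.0255 -0.    ] a [ 0.0002 -0.0005  0.0007]
```

Emit:
{"method": "drive_tool", "body": {
  "moves": [
    {"ax":0,"ay":0,"az":0,"dx":0,"dy":0,"dz":-0.03,"hand":1},
    {"ax":0,"ay":0,"az":0,"dx":-0.025,"dy":0.0255,"dz":-0.008,"hand":1},
    {"ax":0,"ay":0,"az":0,"dx":-0.025,"dy":0.0255,"dz":0,"hand":1},
    {"ax":0,"ay":0,"az":0,"dx":-0.025,"dy":0.0255,"dz":0,"hand":1},
    {"ax":0,"ay":0,"az":0,"dx":-0.025,"dy":0.0255,"dz":0,"hand":1},
    {"ax":0,"ay":0,"az":0,"dx":-0.025,"dy":0.0255,"dz":0,"hand":1},
    {"ax":0,"ay":0,"az":0,"dx":-0.025,"dy":0.0255,"dz":0,"hand":1},
    {"ax":0,"ay":0,"az":0,"dx":-0.025,"dy":0.0255,"dz":0,"hand":1}
  ]
}}

```text
time_s: 39.8
eef_pos: [0.451, -0.3091, 0.1598]
tool_rot: [0.003, 0.922, 0.387, 0.005]
wrist_force: [0.4, -0.4, 0.7]
grip_width: 0.0853
```

```bash
python3 - <<'E'
from h import *
st();go([.449,-.375,.15],-45,2)
s=shot("wrist","w8");print(lid(s,(.449,-.377)),lid(s,(.378,-.372)),lid(s,(.449,-.377),w=.03))
E
```

```text
t 39.8 p [ 0.451  -0.3091  0.1598] yaw -44.43 q [-0.82  0.42  1.54  0.01  1.17 -0.05] w 0.0853 F [ 0.4 -0.4  0.7]
N 2 d [-0.0242  0.0224  0.0049] a [ 0.0044 -0.0032  0.005 ]
[45.5794  0.448  -0.378 ] [42.4165  0.392  -0.362 ] [45.5794  0.448  -0.378 ]
```

```bash
python3 - <<'E'
from h import *
go([.448,-.378,.155],-88,7)
E
```

```text
N 7 d [-0.0046  0.0083  0.0007] a [ 0.0012 -0.0013  0.1083]
```

Emit:
{"method": "drive_tool", "body": {
  "moves": [
    {"ax":0.001,"ay":-0.001,"az":0.108,"dx":-0.0046,"dy":0.0083,"dz":0,"hand":1},
    {"ax":0.001,"ay":-0.001,"az":0.108,"dx":-0.0046,"dy":0.0083,"dz":0,"hand":1},
    {"ax":0.001,"ay":-0.001,"az":0.108,"dx":-0.0046,"dy":0.0083,"dz":0,"hand":1},
    {"ax":0.001,"ay":-0.001,"az":0.108,"dx":-0.0046,"dy":0.0083,"dz":0,"hand":1},
    {"ax":0.001,"ay":-0.001,"az":0.108,"dx":-0.0046,"dy":0.0083,"dz":0,"hand":1},
    {"ax":0.001,"ay":-0.001,"az":0.108,"dx":-0.0046,"dy":0.0083,"dz":0,"hand":1},
    {"ax":0.001,"ay":-0.001,"az":0.108,"dx":-0.0046,"dy":0.0083,"dz":0,"hand":1},
    {"ax":0,"ay":0,"az":0,"dx":0,"dy":0,"dz":0,"hand":1}
  ]
}}

```text
time_s: 40.85
eef_pos: [0.4473, -0.3798, 0.1597]
tool_rot: [-0.0, 1.0, 0.006, 0.001]
wrist_force: [-0.5, 0.6, 0.2]
grip_width: 0.0852
```

```bash
python3 - <<'E'
from h import *
st();s=shot("wrist","j4");b=lid(s,(.448,-.378));print(b,"j5?",lid(s,(.378,-.372)));go([b[1],b[2],.058],-88,5)
E
```

```text
t 40.85 p [ 0.4473 -0.3798  0.1597] yaw -89.33 q [-0.9   0.51  1.4   0.    1.23  0.65] w 0.0852 F [-0.5  0.6  0.2]
[43.7788  0.449  -0.378 ] j5? [45.7123  0.379  -0.374 ]
N 5 d [ 0.0003 -0.0003  0.0203] a [-0.0001 -0.0004 -0.0044]
```

View pics/j4.png

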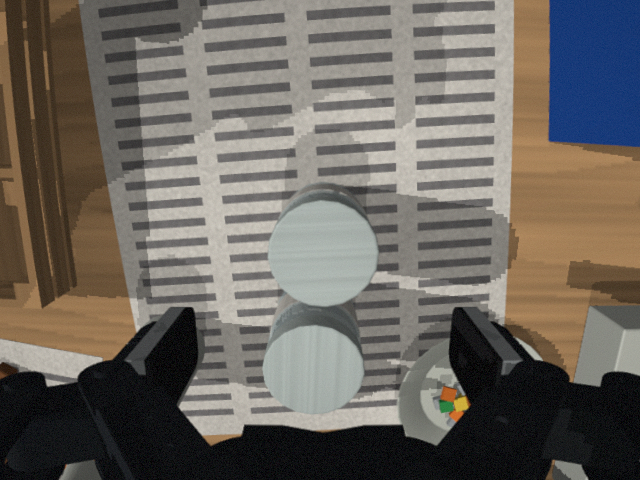

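Emit:
{"method": "drive_tool", "body": {
  "moves": [
    {"ax":0,"ay":0,"az":0,"dx":0.0003,"dy":-0.0003,"dz":0.02,"hand":1},
    {"ax":0,"ay":0,"az":0,"dx":0.0003,"dy":-0.0003,"dz":0.02,"hand":1},
    {"ax":0,"ay":0,"az":0,"dx":0.0003,"dy":-0.0003,"dz":0.02,"hand":1},
    {"ax":0,"ay":0,"az":0,"dx":0.0003,"dy":-0.0003,"dz":0.02,"hand":1},
    {"ax":0,"ay":0,"az":0,"dx":0.0003,"dy":-0.0003,"dz":0.018,"hand":1},
    {"ax":0,"ay":0,"az":0,"dx":0,"dy":0,"dz":0,"hand":-1},
    {"ax":0,"ay":0,"az":0,"dx":0,"dy":0,"dz":0,"hand":-1},
    {"ax":0,"ay":0,"az":0,"dx":0,"dy":0,"dz":0,"hand":-1}
  ]
}}

```text
time_s: 41.9
eef_pos: [0.4514, -0.3756, 0.0618]
tool_rot: [0.001, 1.0, 0.016, 0.002]
wrist_force: [0.6, 0.1, -2.1]
grip_width: 0.0589
```

```bash
python3 - <<'E'
from h import *
st()
A=cur();L=A.copy();L[2,3]+=.12
row(L,T([.5315,-.1423,L[2,3]],-45),9)
E
```

```text
t 41.9 p [ 0.4514 -0.3756  0.0618] yaw -88.21 q [-0.89  0.62  1.5   0.    1.02  0.64] w 0.0589 F [ 0.6  0.1 -2.1]
N 9 d [ 0.018  -0.0215  0.    ] a [ 0.0005 -0.0004 -0.0838]
```

Place height for this jar is TCP 0.068.

Emit:
{"method": "drive_tool", "body": {
  "moves": [
    {"ax":0,"ay":0,"az":0,"dx":0,"dy":0,"dz":-0.02,"hand":-1},
    {"ax":0,"ay":0,"az":0,"dx":0,"dy":0,"dz":-0.035,"hand":-1},
    {"ax":0,"ay":0,"az":0,"dx":0,"dy":0,"dz":-0.035,"hand":-1},
    {"ax":0,"ay":0,"az":0,"dx":0,"dy":0,"dz":-0.02,"hand":-1},
    {"ax":0,"ay":0,"az":-0.084,"dx":0.018,"dy":-0.0215,"dz":0,"hand":-1},
    {"ax":0,"ay":0,"az":-0.084,"dx":0.018,"dy":-0.0215,"dz":0,"hand":-1},
    {"ax":0,"ay":0,"az":-0.084,"dx":0.018,"dy":-0.0215,"dz":0,"hand":-1},
    {"ax":0,"ay":0,"az":-0.084,"dx":0.018,"dy":-0.0215,"dz":0,"hand":-1}
  ]
}}

```text
time_s: 42.9
eef_pos: [0.5081, -0.2765, 0.1778]
tool_rot: [0.001, 0.982, 0.188, 0.003]
wrist_force: [0.3, -1.1, -2.5]
grip_width: 0.0588
```

Emit:
{"method": "drive_tool", "body": {
  "moves": [
    {"ax":0,"ay":0,"az":-0.084,"dx":0.018,"dy":-0.0215,"dz":0,"hand":-1},
    {"ax":0,"ay":0,"az":-0.084,"dx":0.018,"dy":-0.0215,"dz":0,"hand":-1},
    {"ax":0,"ay":0,"az":-0.084,"dx":0.018,"dy":-0.0215,"dz":0,"hand":-1},
    {"ax":0,"ay":0,"az":-0.084,"dx":0.018,"dy":-0.0215,"dz":0,"hand":-1},
    {"ax":0,"ay":0,"az":-0.05,"dx":0.012,"dy":-0.015,"dz":0,"hand":-1},
    {"ax":0,"ay":0,"az":0,"dx":0,"dy":0,"dz":0,"hand":-1},
    {"ax":0,"ay":0,"az":0,"dx":0,"dy":0,"dz":0,"hand":-1},
    {"ax":0,"ay":0,"az":0,"dx":0,"dy":0,"dz":0,"hand":-1}
  ]
}}

```text
time_s: 43.9
eef_pos: [0.5282, -0.1422, 0.1792]
tool_rot: [0.002, 0.925, 0.38, 0.002]
wrist_force: [0.4, 0.2, -1.9]
grip_width: 0.0588
```

```bash
python3 - <<'E'
from h import *
st();go([.5315,-.1423,.068],-45,7);M=cur();d=M[:3,:3].T@(np.array([.5315,-.1423,.068])-M[:3,3]);print(d)
E
```

```text
t 43.9 p [ 0.5282 -0.1422  0.1792] yaw -45.35 q [-0.48  0.4   1.51  0.    1.22  0.31] w 0.0588 F [ 0.4  0.2 -1.9]
N 7 d [0.0003 0.0003 0.0159] a [ 0.0008 -0.0004 -0.0009]
[0.00198259 0.00177777 0.11118097]
```

Emit:
{"method": "drive_tool", "body": {
  "moves": [
    {"ax":0.001,"ay":0,"az":0,"dx":0.002,"dy":0.002,"dz":0.005,"hand":-1},
    {"ax":0.001,"ay":0,"az":0,"dx":0,"dy":0,"dz":0.02,"hand":-1},
    {"ax":0.001,"ay":0,"az":0,"dx":0,"dy":0,"dz":0.02,"hand":-1},
    {"ax":0.001,"ay":0,"az":0,"dx":0,"dy":0,"dz":0.02,"hand":-1},
    {"ax":0,"ay":0,"az":0,"dx":0,"dy":0,"dz":0.02,"hand":-1},
    {"ax":0,"ay":0,"az":0,"dx":0,"dy":0,"dz":0.012,"hand":-1},
    {"ax":0,"ay":0,"az":0,"dx":0,"dy":0,"dz":0.006,"hand":-1},
    {"ax":0,"ay":0,"az":0,"dx":0,"dy":0,"dz":0,"hand":-1}
  ]
}}

```text
time_s: 44.9
eef_pos: [0.5324, -0.1452, 0.0714]
tool_rot: [0.0, 0.926, 0.377, 0.002]
wrist_force: [0.1, 0.2, -1.0]
grip_width: 0.0586
```

```bash
python3 - <<'E'
from h import *
st();M=cur();d=M[:3,:3].T@(np.array([.5315,-.1423,.068])-M[:3,3]);print(d)
E
```

```text
t 44.9 p [ 0.5324 -0.1452  0.0714] yaw -45.65 q [-0.48  0.54  1.61  0.    0.99  0.32] w 0.0586 F [ 0.1  0.2 -1. ]
[ 0.00141993 -0.00271858  0.00340994]
```

Emit:
{"method": "drive_tool", "body": {
  "moves": [
    {"ax":0,"ay":0,"az":0,"dx":0.001,"dy":-0.002,"dz":0.002,"hand":-1},
    {"ax":0,"ay":0,"az":0,"dx":0,"dy":0,"dz":0.002,"hand":-1},
    {"ax":0,"ay":0,"az":0,"dx":0,"dy":0,"dz":0.001,"hand":-1},
    {"ax":0,"ay":0,"az":0,"dx":0,"dy":0,"dz":0,"hand":0.7},
    {"ax":0,"ay":0,"az":0,"dx":0,"dy":0,"dz":0,"hand":0.7},
    {"ax":0,"ay":0,"az":0,"dx":0,"dy":0,"dz":0,"hand":0.7},
    {"ax":0,"ay":0,"az":0,"dx":0,"dy":0,"dz":-0.02,"hand":0.7},
    {"ax":0,"ay":0,"az":0,"dx":0,"dy":0,"dz":-0.03,"hand":0.7}
  ]
}}

```text
time_s: 45.9
eef_pos: [0.5316, -0.143, 0.1177]
tool_rot: [0.0, 0.926, 0.377, 0.002]
wrist_force: [-0.7, 1.7, 0.3]
grip_width: 0.0728
```

```bash
python3 - <<'E'
from h import *
st()
A=cur();A[2,3]=.15;row(A,T([.379,-.374,.15],-45),7)
E
```

```text
t 45.9 p [ 0.5316 -0.143   0.1177] yaw -45.65 q [-0.48  0.48  1.57  0.    1.09  0.32] w 0.0728 F [-0.7  1.7  0.3]
N 7 d [-0.0387  0.0082 -0.0001] a [ 0.0003 -0.0004 -0.0016]
```

Emit:
{"method": "drive_tool", "body": {
  "moves": [
    {"ax":0,"ay":0,"az":0,"dx":0,"dy":0,"dz":-0.035,"hand":1},
    {"ax":0,"ay":0,"az":-0.002,"dx":-0.038,"dy":0.008,"dz":-0.005,"hand":1},
    {"ax":0,"ay":0,"az":-0.002,"dx":-0.038,"dy":0.008,"dz":0,"hand":1},
    {"ax":0,"ay":0,"az":-0.002,"dx":-0.038,"dy":0.008,"dz":0,"hand":1},
    {"ax":0,"ay":0,"az":-0.002,"dx":-0.038,"dy":0.008,"dz":0,"hand":1},
    {"ax":0,"ay":0,"az":-0.002,"dx":-0.038,"dy":0.008,"dz":0,"hand":1},
    {"ax":0,"ay":0,"az":-0.002,"dx":-0.038,"dy":0.008,"dz":0,"hand":1},
    {"ax":0,"ay":0,"az":-0.002,"dx":-0.03,"dy":0.006,"dz":0,"hand":1}
  ]
}}

```text
time_s: 46.9
eef_pos: [0.3837, -0.3691, 0.1621]
tool_rot: [0.004, 0.923, 0.386, 0.004]
wrist_force: [0.4, -0.5, 0.5]
grip_width: 0.0854
```

```bash
python3 - <<'E'
from h import *
jar((.379,-.374),"j5",z=.058)
E
```

```text
t 46.9 p [ 0.3837 -0.3691  0.1621] yaw -44.6 q [-0.99  0.39  1.58  0.01  1.16 -0.21] w 0.0854 F [ 0.4 -0.5  0.5]
lid [43.4563  0.379  -0.375 ]
N 5 d [-0.001  -0.0001  0.0208] a [ 0.002  -0.0006  0.001 ]
```

Emit:
{"method": "drive_tool", "body": {
  "moves": [
    {"ax":0.002,"ay":0,"az":0,"dx":-0.0016,"dy":0,"dz":0.021,"hand":1},
    {"ax":0.002,"ay":0,"az":0,"dx":-0.0016,"dy":0,"dz":0.021,"hand":1},
    {"ax":0.002,"ay":0,"az":0,"dx":-0.0016,"dy":0,"dz":0.021,"hand":1},
    {"ax":0.002,"ay":0,"az":0,"dx":-0.001,"dy":0,"dz":0.021,"hand":1},
    {"ax":0.001,"ay":0,"az":0,"dx":-0.001,"dy":0,"dz":0.018,"hand":1},
    {"ax":0,"ay":0,"az":0,"dx":0,"dy":0,"dz":0,"hand":-1},
    {"ax":0,"ay":0,"az":0,"dx":0,"dy":0,"dz":0,"hand":-1},
    {"ax":0,"ay":0,"az":0,"dx":0,"dy":0,"dz":0,"hand":-1}
  ]
}}

```text
time_s: 47.95
eef_pos: [0.3783, -0.3785, 0.06]
tool_rot: [0.002, 0.923, 0.384, 0.002]
wrist_force: [0.9, -1.1, -2.3]
grip_width: 0.0585
```

```bash
python3 - <<'E'
from h import *
st()
A=cur();L=A.copy();L[2,3]+=.17
V=T([.50,-.29,L[2,3]],-45);row(L,V,4)
row(V,T([.4435,-.1412,L[2,3]],-45),5)
E
```

```text
t 47.95 p [ 0.3783 -0.3785  0.06  ] yaw -44.83 q [-1.01  0.53  1.67  0.    0.94 -0.23] w 0.0585 F [ 0.9 -1.1 -2.3]
N 4 d [0.0371 0.0059 0.0001] a [ 0.0014 -0.0005  0.0007]
N 5 d [ 0.0131 -0.029   0.    ] a [0. 0. 0.]
```

Emit:
{"method": "drive_tool", "body": {
  "moves": [
    {"ax":0,"ay":0,"az":0,"dx":0,"dy":0,"dz":-0.02,"hand":-1},
    {"ax":0,"ay":0,"az":0,"dx":0,"dy":0,"dz":-0.035,"hand":-1},
    {"ax":0,"ay":0,"az":0,"dx":0,"dy":0,"dz":-0.04,"hand":-1},
    {"ax":0,"ay":0,"az":0,"dx":0.01,"dy":0.002,"dz":-0.04,"hand":-1},
    {"ax":0,"ay":0,"az":0,"dx":0.035,"dy":0.006,"dz":-0.02,"hand":-1},
    {"ax":0,"ay":0,"az":0,"dx":0.035,"dy":0.006,"dz":0,"hand":-1},
    {"ax":0,"ay":0,"az":0,"dx":0.035,"dy":0.006,"dz":0,"hand":-1},
    {"ax":0,"ay":0,"az":0,"dx":0.03,"dy":0.004,"dz":0,"hand":-1}
  ]
}}

```text
time_s: 48.95
eef_pos: [0.4993, -0.2903, 0.2249]
tool_rot: [0.005, 0.924, 0.382, 0.003]
wrist_force: [0.0, -0.1, -2.2]
grip_width: 0.0587
```

Emit:
{"method": "drive_tool", "body": {
  "moves": [
    {"ax":0,"ay":0,"az":0,"dx":0.013,"dy":-0.029,"dz":0,"hand":-1},
    {"ax":0,"ay":0,"az":0,"dx":0.013,"dy":-0.029,"dz":0,"hand":-1},
    {"ax":0,"ay":0,"az":0,"dx":0.013,"dy":-0.029,"dz":0,"hand":-1},
    {"ax":0,"ay":0,"az":0,"dx":0.013,"dy":-0.029,"dz":0,"hand":-1},
    {"ax":0,"ay":0,"az":0,"dx":0.01,"dy":-0.024,"dz":0,"hand":-1},
    {"ax":0,"ay":0,"az":0,"dx":0,"dy":0,"dz":0,"hand":-1},
    {"ax":0,"ay":0,"az":0,"dx":0,"dy":0,"dz":0,"hand":-1},
    {"ax":0,"ay":0,"az":0,"dx":0,"dy":0,"dz":0,"hand":-1}
  ]
}}

```text
time_s: 49.95
eef_pos: [0.4438, -0.1419, 0.2255]
tool_rot: [0.006, 0.923, 0.384, 0.004]
wrist_force: [-0.1, 0.6, -2.4]
grip_width: 0.0588
```

```bash
python3 - <<'E'
from h import *
st();go([.4435,-.1412,.066],-45,7);M=cur();d=M[:3,:3].T@(np.array([.4435,-.1412,.066])-M[:3,3]);print(d)
E
```

```text
t 49.95 p [ 0.4438 -0.1419  0.2255] yaw -44.86 q [-0.56  0.18  1.69 -0.    1.26  0.22] w 0.0588 F [-0.1  0.6 -2.4]
N 7 d [-0.     -0.0003  0.0228] a [ 0.0022 -0.0005  0.0003]
[-0.00025901 -0.00315863  0.15946745]
```

Emit:
{"method": "drive_tool", "body": {
  "moves": [
    {"ax":0.004,"ay":0,"az":0,"dx":0,"dy":-0.0015,"dz":0.02,"hand":-1},
    {"ax":0.004,"ay":0,"az":0,"dx":0,"dy":-0.0005,"dz":0.025,"hand":-1},
    {"ax":0.004,"ay":0,"az":0,"dx":0,"dy":0,"dz":0.025,"hand":-1},
    {"ax":0,"ay":0,"az":0,"dx":0,"dy":0,"dz":0.025,"hand":-1},
    {"ax":0,"ay":0,"az":0,"dx":0,"dy":0,"dz":0.02,"hand":-1},
    {"ax":0,"ay":0,"az":0,"dx":0,"dy":0,"dz":0.02,"hand":-1},
    {"ax":0,"ay":0,"az":0,"dx":0,"dy":0,"dz":0.012,"hand":-1},
    {"ax":0,"ay":0,"az":0,"dx":0,"dy":0,"dz":0.004,"hand":-1}
  ]
}}

```text
time_s: 50.95
eef_pos: [0.4456, -0.1459, 0.0698]
tool_rot: [0.002, 0.924, 0.381, 0.003]
wrist_force: [0.3, 0.2, -1.6]
grip_width: 0.0588
```

```bash
python3 - <<'E'
from h import *
st();M=cur();d=M[:3,:3].T@(np.array([.4435,-.1412,.066])-M[:3,3]);print(d)
E
```

```text
t 50.95 p [ 0.4456 -0.1459  0.0698] yaw -45.16 q [-0.57  0.4   1.86  0.    0.88  0.22] w 0.0588 F [ 0.3  0.2 -1.6]
[ 0.00179759 -0.00488973  0.00380645]
```

Release, lift, then back away towards −y so the overhead view is clear.

Emit:
{"method": "drive_tool", "body": {
  "moves": [
    {"ax":0,"ay":0,"az":0,"dx":0.001,"dy":-0.003,"dz":0.002,"hand":-1},
    {"ax":0,"ay":0,"az":0,"dx":0,"dy":-0.001,"dz":0.002,"hand":-1},
    {"ax":0,"ay":0,"az":0,"dx":0,"dy":0,"dz":0.001,"hand":-1},
    {"ax":0,"ay":0,"az":0,"dx":0,"dy":0,"dz":0,"hand":0.7},
    {"ax":0,"ay":0,"az":0,"dx":0,"dy":0,"dz":0,"hand":0.7},
    {"ax":0,"ay":0,"az":0,"dx":0,"dy":0,"dz":0,"hand":0.7},
    {"ax":0,"ay":0,"az":0,"dx":0,"dy":0,"dz":-0.02,"hand":0.7},
    {"ax":0,"ay":0,"az":0,"dx":0,"dy":0,"dz":-0.03,"hand":0.7}
  ]
}}

```text
time_s: 51.95
eef_pos: [0.4434, -0.1424, 0.1162]
tool_rot: [0.002, 0.924, 0.381, 0.003]
wrist_force: [0.7, -0.9, 0.0]
grip_width: 0.0726
```

Emit:
{"method": "drive_tool", "body": {
  "moves": [
    {"ax":0,"ay":0,"az":0,"dx":0,"dy":0,"dz":-0.05,"hand":0.7},
    {"ax":0,"ay":0,"az":0,"dx":0,"dy":0,"dz":-0.05,"hand":0.7},
    {"ax":0,"ay":0,"az":0,"dx":0,"dy":0,"dz":-0.05,"hand":0.7},
    {"ax":0,"ay":0,"az":0,"dx":-0.025,"dy":0.03,"dz":0,"hand":0.7},
    {"ax":0,"ay":0,"az":0,"dx":-0.03,"dy":0.03,"dz":0,"hand":0.7},
    {"ax":0,"ay":0,"az":0,"dx":-0.03,"dy":0.03,"dz":0,"hand":0.7},
    {"ax":0,"ay":0,"az":0,"dx":-0.03,"dy":0.03,"dz":0,"hand":0.7},
    {"ax":0,"ay":0,"az":0,"dx":-0.03,"dy":0.03,"dz":0,"hand":0.7}
  ]
}}

```text
time_s: 52.95
eef_pos: [0.446, -0.3549, 0.2766]
tool_rot: [0.006, 0.924, 0.383, 0.005]
wrist_force: [0.7, 0.5, 0.1]
grip_width: 0.0727
```

Emit:
{"method": "drive_tool", "body": {
  "moves": [
    {"ax":0,"ay":0,"az":0,"dx":-0.03,"dy":0.02,"dz":0,"hand":0.7},
    {"ax":0,"ay":0,"az":0,"dx":-0.03,"dy":0.02,"dz":0,"hand":0.7},
    {"ax":0,"ay":0,"az":0,"dx":-0.03,"dy":0.02,"dz":0,"hand":0.7},
    {"ax":0,"ay":0,"az":0,"dx":0,"dy":0,"dz":0,"hand":0.7},
    {"ax":0,"ay":0,"az":0,"dx":0,"dy":0,"dz":0,"hand":0.7},
    {"ax":0,"ay":0,"az":0,"dx":0,"dy":0,"dz":0,"hand":0.7},
    {"ax":0,"ay":0,"az":0,"dx":0,"dy":0,"dz":0,"hand":0.7},
    {"ax":0,"ay":0,"az":0,"dx":0,"dy":0,"dz":0,"hand":0.7}
  ]
}}

```text
time_s: 53.95
eef_pos: [0.4241, -0.4645, 0.2764]
tool_rot: [0.005, 0.924, 0.383, 0.005]
wrist_force: [-0.7, 0.1, -0.1]
grip_width: 0.0726
```

```bash
python3 - <<'E'
from h import *
st();t=shot("top","tend")
for e in((.6175,-.053),(.6195,-.145),(.5325,-.053),(.5315,-.142),(.4445,-.052),(.4435,-.142)):print(lid(t,e,.091),lid(t,e,.085+.045)[0])
print("pan",lid(t,(.517,.188),.155,.075,w=.015),"stew",lid(t,(.505,.435),.165,.09,w=.015),lid(load("top0"),(.505,.435),.165,.09,w=.015))
cv2.imwrite("pics/end.png",cv2.resize(t["img"][160:370,65:565],None,fx=1.6,fy=1.6,interpolation=cv2.INTER_CUBIC))
E
```

```text
t 53.95 p [ 0.4241 -0.4645  0.2764] yaw -44.94 q [-1.02  0.52  1.08  0.01  1.53 -0.24] w 0.0726 F [-0.7  0.1 -0.1]
[ 5.99008e+01  6.18500e-01 -5.50000e-02] 57.9911
[59.6117  0.6185 -0.146 ] 58.536
[ 5.74676e+01  5.32500e-01 -5.10000e-02] 54.6827
[58.69    0.5345 -0.146 ] 57.6054
[ 5.94351e+01  4.41500e-01 -5.40000e-02] 60.0
[60.      0.4425 -0.137 ] 60.0
pan [56.9851  0.52    0.189 ] stew [57.0342  0.507   0.434 ] [56.5768  0.507   0.434 ]
```

View pics/end.png

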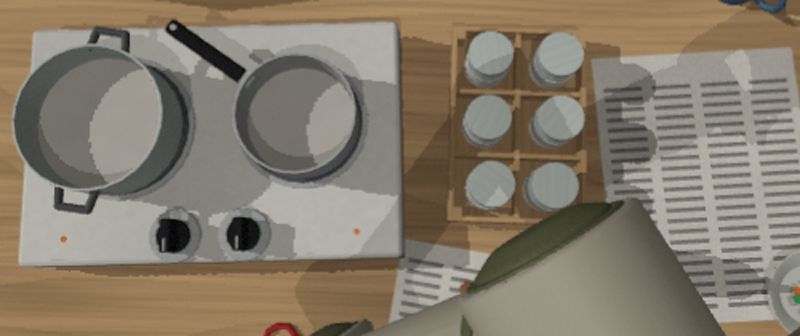

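```bash
python3 -c "
from h import *
print(sign_off());st()"
```

```text
the job is handed in; nothing more can be done
None
the job is handed in; nothing more can be done
```

The job is done and handed in at about 54 s of the 208 s allowed; sign-off gave no verdict.

- **Dials:** I turned both back against their stops, with about 0.9 N m of reaction felt on each. Both pointers face the front in the last overhead picture.
- **Saucepan:** I slid it round level by its handle. The last overhead fit puts it about 2 mm from my estimate of its plate's centre. The handle was measured just after the swing. Its end then lay about 20 mm inside the rear edge of the hotplate and about 150 mm from the stew pot's axis, and it looks unchanged in the last picture.
- **Jars:** All five loose jars were lowered into the crate beside the packed one. The last picture shows six upright lids, one per cell, within about 5 mm of the cell centres. One jar had been knocked about 36 mm towards its neighbour. I found this on the wrist camera and turned the jaws to grip it without touching the other.
- **Stew pot:** The overhead fit gives the same position as at the start.

**Checks that were limited or disagreed:**
- The glue bottle was hidden by the arm in the last picture. I planned the moves to keep clear of it and felt no unexpected contact, but I did not check its final position.
- One overhead fit of the crate was about 8 mm off in x from two wrist-camera fits that agreed with each other. I mainly used the wrist fits, and every jar went in without touching.

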